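# Load the tool-tube rack heavy end down, behind its pinned keeper bar

## Task

Load the tube rack for the van: draw the drop pin that locks the keeper bar and stow it in the notch beside the post, swing the bar right aside, and put every tool tube from the mat into a slot of its own with its heavy end down on the toe board. The tubes look alike at both ends, so lift each one at its middle to find the end that wants to dip. When all are in, swing the bar fully shut across them and drop the pin home again through the bar into its post, leaving the pot, the big nut and the spanner where they are.

Things in the scene. Friction and masses are not known exactly. Their poses are not given: they have to be found in the camera images.
- rack: tube rack, grey steel, fixed, 244 mm wide (y), 160 deep (x), 145 high; origin at the centre of its underside, x from low toe (the side away from the robot) to high back. Two cross rails on a 45-degree plane have 14 mm high teeth that make four slots 38 mm wide, centre lines at y -84, -28, 28, 84 mm. The middle of a stored tube's axis is at x -17.6, z 93.6 mm
- rack_toe (a point): middle of the line where the wooden toe board (20 mm high off the slope) meets the 45-degree support plane, 30 mm above the bench; axes as the rack's. A tube lies up the slope in a slot with its lower end face on the toe board, its axis 15 mm off the plane. Lower rail 8 to 28 mm, upper rail 112 to 132 mm up the slope; between them nothing is below the tube
- keeper (a joint): keeper bar, level, steel, 14 mm wide, 12 thick, top 93 mm above the bench, 6 mm in front of the stored tubes; swings level about an upright bolt on the post at the rack's +y end. 0 rad = shut along -y against its stop, its eye over the post at the -y end; grows as the free end swings out to -x and on to +y, stop at 2.1 rad. Stays where left (0.15 N m of friction)
- keeper_knob (a point): upright black knob on the bar, 16 mm diameter, 34 mm high, standing on the bar's top 80 mm from the hinge axis; this point is on its axis 17 mm above the bar's top (17 mm below the knob's top)
- keeper_hinge (a point): the bar's upright hinge axis, at the height of the bar's top
- pin: drop pin: steel shank 12 mm diameter, 48 mm long with a round nose, collar 30 mm diameter, 4 mm thick, and above it a black round grip 18 mm diameter, 36 mm high. Origin on its axis at the collar's underside, z up along the grip. At the start it stands through the bar's 18 mm eye in the bore of the -y post, collar on the bar; it comes straight up
- rack_bore (a point): on the axis of the pin's bore at the height of the bar's top, 93 mm above the bench; axes as the rack's. With the bar shut and the pin home the pin's origin is here. The post's bore is 16 mm diameter, 42 mm deep, chamfered, its mouth 13 mm below this point
- rack_notch (a point): stowage notch: a slot 16 mm wide in a level steel tab 6 mm thick outside the pin's post, closed 8 mm past this point and open towards the rack's -x side, where the tab ends 24 mm before this point; axes as the rack's. With the pin stowed, shank in the slot, collar on the tab, the pin's origin is here; the tab's top is 62 mm above the bench
- mat: brown cardboard bench mat, 240 x 330 x 3 mm, fixed; origin at the centre of its underside. The tubes lie on it at the start
- tube_1: square grey plastic tool tube, the same black cap at both ends, 30 x 30 x 150 mm, 0.28 to 0.42 kg; origin at its middle, x along its length. The cutter inside has its heavy shank at one end, which puts the centre of mass about 28 mm from the middle; nothing outside shows which end. None if it is absent in this run
- tube_2: square grey plastic tool tube, the same black cap at both ends, 30 x 30 x 150 mm, 0.28 to 0.42 kg; origin at its middle, x along its length. The cutter inside has its heavy shank at one end, which puts the centre of mass about 28 mm from the middle; nothing outside shows which end. None if it is absent in this run
- tube_3: square grey plastic tool tube, the same black cap at both ends, 30 x 30 x 150 mm, 0.28 to 0.42 kg; origin at its middle, x along its length. The cutter inside has its heavy shank at one end, which puts the centre of mass about 28 mm from the middle; nothing outside shows which end. None if it is absent in this run
- tube_4: square grey plastic tool tube, the same black cap at both ends, 30 x 30 x 150 mm, 0.28 to 0.42 kg; origin at its middle, x along its length. The cutter inside has its heavy shank at one end, which puts the centre of mass about 28 mm from the middle; nothing outside shows which end. None if it is absent in this run
- pot: orange plastic pot of nuts, 90 mm diameter, 85 mm high, a bystander; origin at the centre of its underside
- big_nut: large hexagon nut, 54 mm across, 28 mm high, a bystander; origin at the centre of its underside
- spanner: flat double ring spanner, 170 mm long, 8 mm thick, a bystander; origin at the centre of its underside
Things that resemble listed ones, but are neither listed nor needed, are in the scene too. What is shaped like the tube_4 but brown is not meant. What is shaped like the tube_2 but yellow is not meant.

How it is judged:
By the outcome, as a careful person would: the job done as asked, in the order asked, and still so for the second after the job is handed in, with the robot touching nothing.
Of tube_1, tube_2, tube_3, tube_4 only 2 to 4 are there at a start; the rules pass over those that are not, and their reading is None.
At some moment in a run one of tube_1, tube_2, tube_3, tube_4 may be knocked a few centimetres aside while the robot is not near it.
Once in a run the grip may slacken for a moment while it holds something.
It also fails if it takes over 210 s, if anything falls off the work surface, if the arm or the gripper's body presses on something with over 40 N, if the wrist force passes 120 N, or if a joint passes its speed limit or range.

## Robot

A 6-joint arm with a two-finger parallel gripper is mounted at the origin on the work surface. World frame = base frame: x ahead of the robot, y to its left, z up, the work surface at z = 0. Lengths are in mm, angles in rad, forces in N, time in s.
With the tool pointing down it reaches from about 300 to 750 mm from the base axis. Payload 8.5 kg.
Tool frame: the origin (TCP) lies between the finger pads; the fingertips stand 22 mm ahead of it and the grasp point (between the pads) lies 3 mm ahead of it; x points along the fingers, y is the direction in which the jaws open and shut, and the axes are right-handed (so a half turn about x gives the same grasp; the last joint's range is limited). The gripper opens to 88 mm and grips with 3 to 60 N. Pads are 18 mm wide; open, the fingers measure 123 mm over their backs; the gripper's body (75 mm by 187 mm) begins 45 mm behind the grasp point.
Start: joints at [-1.522, 0.381, 1.297, -0, 1.464, -0.215], TCP at [143.408, -530.956, 260.748] pointing down, gripper open.
Joint ranges: [-3.11, 3.11], [-0.89, 2.33], [0.22, 2.48], [-1.42, 4.56], [0.17, 2.85], [-2.88, 2.88]. Speed limits (rad/s): [2.39, 2.39, 3.14, 3.14, 3.14, 3.14].

## Interface

Orientations are given as a unit quaternion [w, x, y, z].
In Python, from rig import arm, optics gives the robot as it stands.
- The arm moves only by the tool drive_tool, never from a script. Its argument "deltas" is text: rows parted by semicolons, each of 5 numbers parted by spaces: the shift along the world's x, y, z in units of 800 mm (1.0 is 800 mm), then the turn about the world's z in units of 60 degrees (1.0 is 60 degrees), then the closure, from 0 (fully open) to 1 (shut). In form: dx dy dz spin grip; .... A call has exactly 10 rows; each row is the pose to reach, as a shift and turn from the pose commanded when the call began; what a row does not reach only later rows make up. A row lasts 1/10 s, in which the tool goes at most 50 mm and 8.59 degrees, less where a joint would pass 70% of its speed; a pose out of reach is approached as far as the arm can. A call with a number of a shift or a turn outside -1 to 1 is refused whole. A call with a gripper value outside its range is refused whole. The fingers move at their own pace and stop on an object; "force" is the grip in N (left out, the last holds). Time passes only in rows, so rows that repeat a pose let the fingers close, or fill a call up. It gives the time, the measured TCP pose, the force and the opening at its end, in the units of the state.
- arm.get_obs(): the state, without advancing time (a new reading comes with each control period).
- optics.snapshot(name): name is "side" or "top"; returns (picture, depth): 480x640x3 uint8, red, green, blue; 480x640 float32, mm along the optical axis (not along the pixel's ray), 0 where there is no reading.
- optics.camera_info(name): a dict with "camera_matrix" (3x3 intrinsics, pixels), "extrinsics" (4x4, takes a point from world to camera coordinates). Camera axes: x right, y up, looking along -z (the intrinsics and any distortion apply to the point x, -y, -z); pixel columns grow to the right and rows downward; lengths in mm; the calibration is good to about 2 mm. A picture is of the moment at which its call begins. camera_info takes no time and is no camera call.
- arm.close_job(): hands the job in, once; it reports no verdict.
The state is a dict: "t": time; "qpos": joint angles; "qvel": joint speeds; "effort": joint torques, N m; "position": TCP position; "tcp_rot": TCP orientation; "force": force on the tool from outside, world axes, zero at the start; "moment": the same for the moment, N m; "width": finger opening in mm.
Only numpy, scipy, OpenCV 4.12 (cv2) and the standard library are available. Lean on these libraries where they do the work, as an engineer would, in place of code of your own. Each camera call takes 0.05 s, during which the arm holds its last target.

## Working session

There is one attempt and no reset: what is moved stays moved. The work goes in short steps, Python scripts to look and compute and a tool call to move; the robot and the scene stay as the last step left them, time stands still between calls to the robot, and variables do not carry over. Pictures are saved under pics/ and viewed, and the job is handed in when it is done.

Besides the shell and the picture viewer there is one more tool, called after "Call:" as name(argument=value, ...) on one line, values as JSON. drive_tool: Moves the arm, as the interface text tells. Its arguments: {"type":"object","properties":{"deltas":{"type":"string"},"force":{"type":"number"}},"required":["deltas"]}

```bash
ls; mkdir -p pics; cat > h.py <<'E'
import numpy as np, cv2
from rig import arm, optics
def snap(n,tag):
    p,d=optics.snapshot(n); cv2.imwrite(f'pics/{tag}.png',p[:,:,::-1]); np.savez(f'pics/{tag}.npz',p=p,d=d); return p,d
def cam(n):
    i=optics.camera_info(n); return np.array(i['camera_matrix'],float),np.array(i['extrinsics'],float),i
def ray(n,u,v):
    K,E,_=cam(n); a=np.linalg.inv(K)@np.array([u,v,1.]); a=np.array([a[0],-a[1],-a[2]])
    R=E[:3,:3];t=E[:3,3]; return -R.T@t, R.T@a
def onz(n,u,v,z):
    c,d=ray(n,u,v); return c+d*(z-c[2])/d[2]
def dep(n,u,v,d):
    c,r=ray(n,u,v); return c+r*d
def proj(n,P):
    K,E,_=cam(n); q=E[:3,:3]@np.array(P,float)+E[:3,3]; q=np.array([q[0],-q[1],-q[2]]); q=K@q; return q[:2]/q[2]
def cloud(n,d):
    K,E,_=cam(n); v,u=np.mgrid[0:480,0:640]; a=np.stack([u,v,np.ones_like(u)],-1)@np.linalg.inv(K).T
    a=a*d[...,None]; a=a*np.array([1,-1,-1]); return (a-E[:3,3])@E[:3,:3]
E
python3 - <<'E'
from h import *
for n in('top','side'):
    snap(n,n+'0'); print(cam(n)[2])
print(arm.get_obs())
E
```

```text
pics
{'camera_matrix': array([[439.30358801,   0.        , 322.77207402],
       [  0.        , 439.30358801, 242.8094252 ],
       [  0.        ,   0.        ,   1.        ]]), 'extrinsics': array([[ 8.67641656e-02, -9.96226400e-01,  2.22255894e-03,
         1.57048016e+02],
       [ 9.73083525e-01,  8.52262716e-02,  2.14114308e-01,
        -5.13691688e+02],
       [-2.13495747e-01, -1.64147138e-02,  9.76806083e-01,
        -1.05748054e+03],
       [ 0.00000000e+00,  0.00000000e+00,  0.00000000e+00,
         1.00000000e+00]])}
{'camera_matrix': array([[485.84392528,   0.        , 309.07143826],
       [  0.        , 485.84392528, 230.96734419],
       [  0.        ,   0.        ,   1.        ]]), 'extrinsics': array([[-9.44986462e-01, -3.27064964e-01,  5.39410389e-03,
         5.10945439e+02],
       [ 2.58992296e-01, -7.38028359e-01,  6.23086778e-01,
        -4.72394602e+01],
       [-1.99808853e-01,  5.90205601e-01,  7.82134113e-01,
        -1.09850684e+03],
       [ 0.00000000e+00,  0.00000000e+00,  0.00000000e+00,
         1.00000000e+00]])}
{'t': 0.1, 'qpos': array([-1.52228092e+00,  3.81109147e-01,  1.29811240e+00,  8.85869700e-06,
        1.46361382e+00, -2.15303318e-01]), 'qvel': array([-0.00170267, -0.00139524, -0.00239615, -0.00019359, -0.00076213,
       -0.00020352]), 'effort': array([ 5.00863680e-03, -4.38654435e+01, -2.24911147e+01,  7.16054533e-02,
        3.42333026e-02, -6.00256203e-05]), 'position': array([ 143.41043436, -530.75476364,  260.23443592]), 'tcp_rot': array([ 0.09256581,  0.70100345,  0.09344097, -0.70092405]), 'force': array([ 0.20270909, -0.41741485,  0.71388276]), 'moment': array([-0.0162187 , -0.05332593, -0.04309694]), 'width': 88.28374967772255}
```

View pics/top0.png

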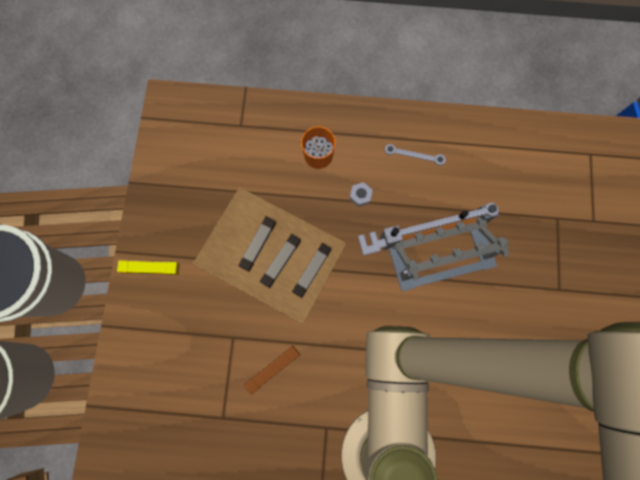

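View pics/side0.png

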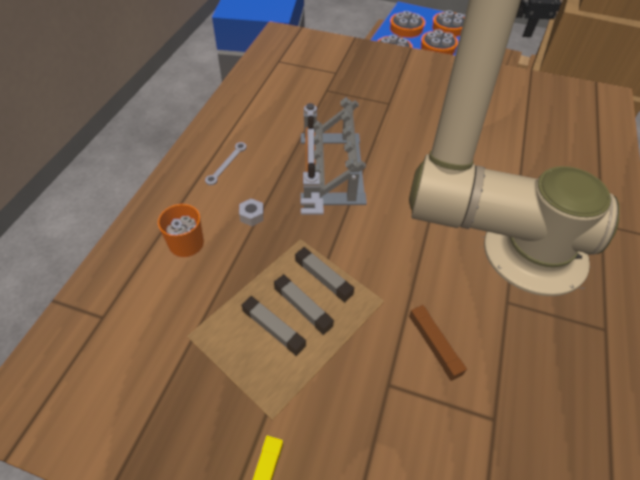

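The top picture shows the mat with three grey tubes at (257,243), (280,260) and (312,270). The rack has its pin at (392,232), the notch tab at (370,243), the knob at (463,215) and the hinge at (491,211). The yellow bar (147,267) and the brown bar (272,370) are the decoys and lie off the mat. I'll enlarge the crops next.

```bash
python3 - <<'E'
import cv2
a=cv2.imread('pics/top0.png')[180:310,340:520]; cv2.imwrite('pics/c1.png',cv2.resize(a,None,fx=4.4,fy=4.4,interpolation=cv2.INTER_CUBIC))
a=cv2.imread('pics/side0.png')[90:220,280:380]; cv2.imwrite('pics/c2.png',cv2.resize(a,None,fx=4.5,fy=4.5,interpolation=cv2.INTER_CUBIC))
a=cv2.imread('pics/top0.png')[180:330,190:350]; cv2.imwrite('pics/c3.png',cv2.resize(a,None,fx=4,fy=4,interpolation=cv2.INTER_CUBIC))
E
```

```text
(no output)
```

View pics/c1.png

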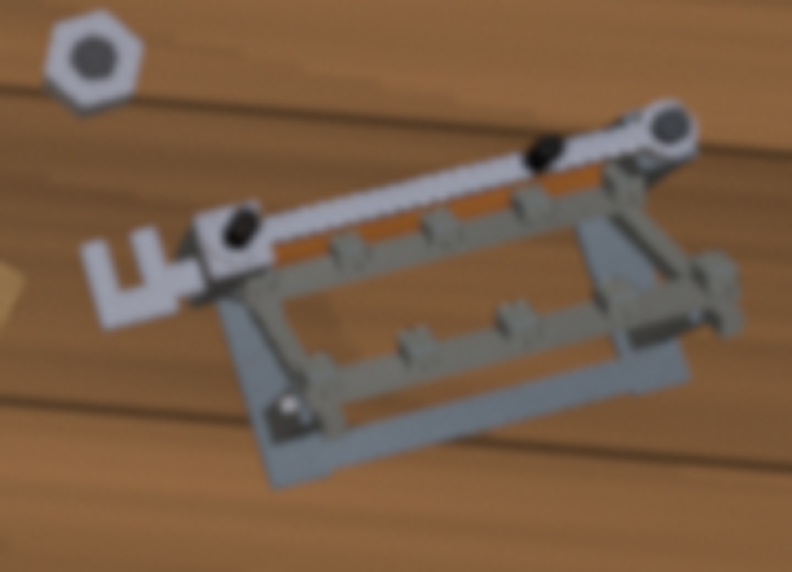

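View pics/c2.png

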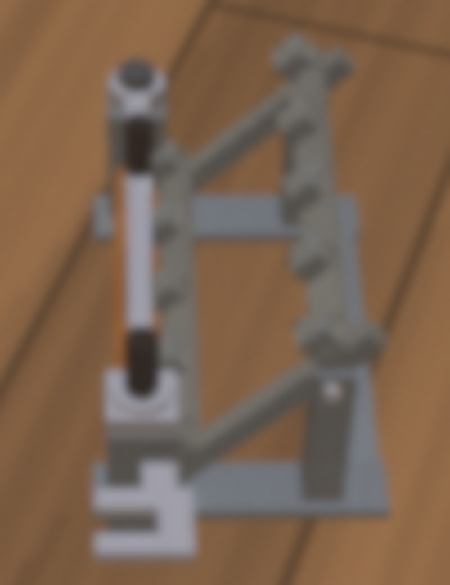

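View pics/c3.png

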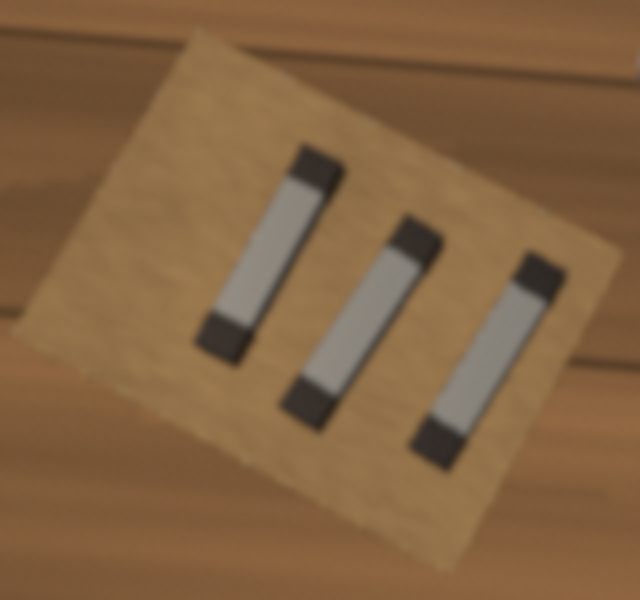

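```bash
cat >> h.py <<'E'
def tri(u1,u2):
    a,r=ray('top',*u1); b,s=ray('side',*u2); r=r/np.linalg.norm(r); s=s/np.linalg.norm(s)
    t=np.linalg.lstsq(np.stack([r,-s],1),b-a,rcond=None)[0]; p=a+r*t[0];q=b+s*t[1]; return (p+q)/2,np.linalg.norm(p-q)
def blobs(m,off,amin=15):
    n,l,s,c=cv2.connectedComponentsWithStats(m.astype(np.uint8)); return [(c[i][0]+off[0],c[i][1]+off[1],s[i][4]) for i in range(1,n) if s[i][4]>=amin]
E
python3 - <<'E'
from h import *
T=np.load('pics/top0.npz');S=np.load('pics/side0.npz')
mt=(T['p'][180:310,340:520].max(2)<75);ms=(S['p'][90:220,280:380].max(2)<75)
print(blobs(mt,(340,180),6));print(blobs(ms,(280,90),6))
ct=cloud('top',T['d']);cs=cloud('side',S['d'])
for u,v in [(394,231),(463,214),(491,209),(363,240),(372,250),(425,226),(361,193)]: print('top',u,v,ct[v,u].round(1),T['p'][v,u])
for u,v in [(311,170),(310,112),(310,106),(311,205),(311,140)]: print('side',u,v,cs[v,u].round(1),S['p'][v,u])
# tubes
m=(T['p'][180:330,190:350].astype(int)); 
sub=ct[180:330,190:350]; mm=(sub[...,2]>20)&(sub[...,2]<50)
for i in blobs(mm,(190,180),50): print(i)
n,l=cv2.connectedComponents(mm.astype(np.uint8))
for i in range(1,n):
    P=sub[l==i]; 
    if len(P)<100: continue
    tp=P[P[:,2]>27]; r=cv2.minAreaRect(tp[:,:2].astype(np.float32)); print(r, np.median(tp[:,2]))
E
```

```text
[(np.float64(359.7142857142857), np.float64(193.42857142857142), np.int32(14)), (np.float64(491.5769230769231), np.float64(208.5), np.int32(26)), (np.float64(463.0833333333333), np.float64(213.98333333333335), np.int32(60)), (np.float64(486.5882352941177), np.float64(218.29411764705884), np.int32(34)), (np.float64(394.5), np.float64(231.5), np.int32(46)), (np.float64(486.6875), np.float64(236.40625), np.int32(32)), (np.float64(382.5333333333333), np.float64(235.53333333333333), np.int32(15)), (np.float64(498.5), np.float64(242.5), np.int32(6)), (np.float64(389.8780487804878), np.float64(245.5121951219512), np.int32(41)), (np.float64(501.5), np.float64(252.0), np.int32(10)), (np.float64(489.3928571428571), np.float64(254.89285714285714), np.int32(56)), (np.float64(405.4230769230769), np.float64(276.25), np.int32(52))]
[(np.float64(310.3157894736842), np.float64(121.6842105263158), np.int32(76)), (np.float64(311.32876712328766), np.float64(170.17808219178082), np.int32(73))]
top 394 231 [524.5  34.3 132.5] [39 35 35]
top 463 214 [ 582.3 -129.4  127.5] [28 26 27]
top 491 209 [ 609.4 -20
[... 325 characters left out ...]
  100.4] [81 78 79]
side 311 205 [520.   45.9  14. ] [91 86 82]
side 311 140 [567.1 -89.1  92.7] [157 156 167]
(np.float64(256.48311306901616), np.float64(242.87518355359765), np.int32(681))
(np.float64(279.6360989810771), np.float64(259.8966521106259), np.int32(687))
(np.float64(311.22352941176473), np.float64(269.3191176470588), np.int32(680))
((489.5703125, 372.98822021484375), (30.610525131225586, 148.98243713378906), 67.775634765625) 33.01214752965503
((450.40252685546875, 307.868896484375), (30.919172286987305, 149.47854614257812), 62.9393196105957) 32.8967440967246
((433.0858459472656, 224.75985717773438), (30.010332107543945, 149.99205017089844), 63.74404525756836) 32.893227677483175
```

```bash
python3 - <<'E'
from h import *
for n in('top','side'):
    Z=np.load(f'pics/{n}0.npz'); c=cloud(n,Z['d']).reshape(-1,3); c=c[(Z['d'].reshape(-1)>0)]
    b=(abs(c[:,0]-565)<70)&(abs(c[:,1]+85)<160)
    c=c[b]
    bar=c[(abs(c[:,2]-93.5)<2.5)]
    # restrict near line
    h=np.array([609,-206.]);p=np.array([523,36.]);d=(p-h)/np.linalg.norm(p-h);nn=np.array([-d[1],d[0]])
    s=(bar[:,:2]-h)@d; o=(bar[:,:2]-h)@nn
    k=(s>25)&(s<230)&(abs(o)<12)&~((s>65)&(s<100))
    print(n,'bar',k.sum(),bar[k,2].mean(), np.polyfit(s[k],o[k],1), o[k].min(),o[k].max())
    for nm,z0,z1,q in (('pin',130,136,p),('knob',125,130,h+80*d),('hinge',98,106,h)):
        t=c[(c[:,2]>z0)&(c[:,2]<z1)&(np.linalg.norm(c[:,:2]-q,axis=1)<18)]
        if len(t)>=3:print(nm,len(t),t.mean(0).round(1),cv2.minEnclosingCircle(t[:,:2].astype(np.float32)))
    t=c[(c[:,2]>58)&(c[:,2]<66)&(c[:,1]>45)]; print('tab',len(t),t[:,2].mean(), cv2.minAreaRect(t[:,:2].astype(np.float32)))
E
```

```text
top bar 311 93.52783585906629 [-0.00265633 -2.55445798] -10.292731100770355 4.460520743838112
pin 39 [527.2  32.  133.4] ((527.3702392578125, 31.893470764160156), 9.16702938079834)
knob 28 [ 586.6 -133.1  127.3] ((586.5894775390625, -134.15524291992188), 7.732316493988037)
hinge 58 [ 613.  -208.9  101.5] ((613.5911865234375, -205.83108520507812), 13.597033500671387)
tab 109 62.460455931338245 ((516.6658325195312, 60.63490676879883), (28.052709579467773, 43.40034103393555), 89.21647644042969)
side bar 146 93.5008101321065 [ 0.02452753 -3.95623826] -7.074638299024381 6.913428425873998
pin 41 [524.5  33.  132.8] ((524.801025390625, 31.609386444091797), 9.425395965576172)
knob 21 [ 582.5 -131.8  127.6] ((582.4321899414062, -131.53514099121094), 7.5695271492004395)
hinge 39 [ 609.4 -207.8  101.2] ((609.9716186523438, -209.07296752929688), 12.033283233642578)
tab 114 62.24911697782057 ((515.2203979492188, 59.99419403076172), (40.03810119628906, 29.49521255493164), 0.8098538517951965)
```

```bash
python3 - <<'E'
from h import *
a=np.radians(-70.4); ey=np.array([np.cos(a),np.sin(a)]); ex=np.array([ey[1],-ey[0]])*1.0
ex=np.array([np.cos(a-np.pi/2),np.sin(a-np.pi/2)])
print(ex,ey)
for n,B in(('top',(527.3,32)),('side',(524.6,32.3))):
    Z=np.load(f'pics/{n}0.npz'); c=cloud(n,Z['d']).reshape(-1,3); c=c[(Z['d'].reshape(-1)>0)]
    r=np.c_[(c[:,:2]-B)@ex,(c[:,:2]-B)@ey,c[:,2]]
    r=r[(abs(r[:,0]-60)<110)&(abs(r[:,1]-128)<190)&(r[:,2]>5)]
    base=r[(r[:,2]<20)&(r[:,0]<170)]; print(n,'base z',np.percentile(base[:,2],[10,50,90]),'x',base[:,0].min(),base[:,0].max(),'y',base[:,1].min(),base[:,1].max())
    f=r[:,0]-r[:,2]
    # plane constant: rail pts
    for nm,z0,z1 in(('lo',34,52),('up',107,125)):
        k=(r[:,2]>z0)&(r[:,2]<z1)&(r[:,1]>15)&(r[:,1]<240)&(r[:,0]>10)
        h,e=np.histogram(f[k],bins=np.arange(-120,60,3)); print(nm,[(int(x),int(m)) for m,x in zip(h,e) if m>5])
    up=r[(r[:,2]>122)&(r[:,0]>40)&(r[:,1]>-20)]
    h,e=np.histogram(up[:,1],bins=np.arange(-20,290,4)); print('tooth',[(int(x),int(m)) for m,x in zip(h,e) if m>0])
    lo=r[(r[:,2]>20)&(r[:,2]<75)&(r[:,0]>10)&(r[:,0]<60)];
    img=np.zeros((480,640),np.uint8)
E
```

```text
[-0.94205745 -0.33545157] [ 0.33545157 -0.94205745]
top base z [ 5.3511556   6.96719362 10.06938713] x -48.64319856520504 167.87150025545427 y -60.892085451050455 316.1670939081324
lo [(-33, 7), (-30, 33), (-27, 136), (-24, 159), (-21, 57), (-18, 50), (-15, 45), (-12, 15), (0, 6)]
up [(-45, 31), (-42, 21), (-39, 8), (-33, 9), (-30, 22), (-27, 148), (-24, 209), (-21, 79), (-18, 60), (-15, 60), (-12, 12), (-6, 7), (0, 9)]
tooth [(4, 11), (8, 20), (12, 21), (16, 24), (20, 20), (24, 8), (28, 3), (32, 4), (36, 4), (40, 1), (44, 2), (48, 2), (52, 1), (56, 2), (60, 9), (64, 18), (68, 14), (72, 16), (76, 14), (80, 7), (84, 2), (88, 3), (92, 3), (96, 1), (100, 1), (104, 2), (108, 2), (112, 5), (116, 8), (120, 17), (124, 14), (128, 20), (132, 16), (136, 3), (140, 4), (144, 3), (148, 3), (152, 3), (156, 3), (160, 2), (164, 1), (168, 1), (172, 7), (176, 20), (180, 15), (184, 19), (188, 16), (192, 3), (196, 1), (200, 3), (204, 2), (208, 3), (212, 2), (216, 5), (220, 2), (224, 1), (228, 11), (232, 24), (236, 20), (240, 21), (244, 16), (248, 6)]
side base z [ 5.42654804  7.20052036 10.73586455] x -
[... 256 characters left out ...]
 18), (-27, 65), (-24, 156), (-21, 46), (-18, 34), (-15, 24), (-12, 23), (-3, 9), (0, 7)]
tooth [(4, 8), (8, 25), (12, 14), (16, 20), (20, 20), (24, 2), (28, 2), (32, 2), (36, 3), (40, 1), (44, 3), (48, 2), (52, 1), (56, 2), (60, 12), (64, 19), (68, 10), (72, 10), (76, 12), (80, 6), (84, 1), (88, 1), (92, 3), (96, 2), (100, 1), (104, 3), (108, 1), (112, 2), (116, 14), (120, 16), (124, 11), (128, 9), (132, 11), (136, 3), (140, 2), (144, 1), (148, 2), (152, 2), (156, 2), (160, 2), (168, 2), (172, 11), (176, 19), (180, 9), (184, 7), (188, 15), (192, 2), (196, 2), (200, 1), (204, 1), (208, 2), (212, 1), (216, 2), (220, 1), (224, 1), (228, 13), (232, 16), (236, 12), (240, 13), (244, 8), (248, 4)]
```

```bash
python3 - <<'E'
from h import *
a=np.radians(-70.4); ey=np.array([np.cos(a),np.sin(a)]); ex=np.array([np.cos(a-np.pi/2),np.sin(a-np.pi/2)])
for n,B in(('top',(527.3,32)),('side',(524.6,32.3))):
    # sample rel grid at z=62 in picture brightness
    Z=np.load(f'pics/{n}0.npz'); p=Z['p'].astype(np.float32).mean(2)
    xs=np.arange(-36,36,.5); ys=np.arange(-75,-10,.5)
    im=np.zeros((len(xs),len(ys)),np.float32)
    mp=np.array([[proj(n,[*(np.array(B)+x*ex+y*ey),62.]) for y in ys] for x in xs],np.float32)
    im=cv2.remap(p,mp[...,0],mp[...,1],cv2.INTER_CUBIC)
    big=cv2.resize(im,None,fx=4,fy=4).clip(0,255).astype(np.uint8)
    for i in range(0,len(ys),20): cv2.putText(big,str(int(ys[i])),(i*4,10),0,.35,255); cv2.line(big,(i*4,0),(i*4,6),255)
    for i in range(0,len(xs),20): cv2.putText(big,str(int(xs[i])),(0,i*4),0,.35,255)
    cv2.imwrite(f'pics/tab_{n}.png',big)
    for x in (-20,-12,-6): 
        row=im[np.argmin(abs(xs-x))]; print(n,x,[int(v) for v in row[::4]])
    print([int(v) for v in ys[::4]])
    for y in (-58,-46,-52):
        print('col',y,[(int(x),int(v)) for x,v in zip(xs[::4],im[::4,np.argmin(abs(ys-y))])])
E
```

```text
Traceback (most recent call last):
  File "h.py", line 15, in proj
    K,E,_=cam(n); q=E[:3,:3]@np.array(P,float)+E[:3,3]; q=np.array([q[0],-q[1],-q[2]]); q=K@q; return q[:2]/q[2]
          ~~~^^^
  File "h.py", line 6, in cam
    i=optics.camera_info(n); return np.array(i['camera_matrix'],float),np.array(i['extrinsics'],float),i
ValueError: time passes only in moves, steps and waits
```

```bash
python3 - <<'E'
s=open('h.py').read()
s=s.replace("def cam(n):\n    i=optics.camera_info(n); return np.array(i['camera_matrix'],float),np.array(i['extrinsics'],float),i","import os,pickle\ndef cam(n):\n    f=f'cam_{n}.pkl'\n    if not os.path.exists(f): pickle.dump(optics.camera_info(n),open(f,'wb'))\n    i=pickle.load(open(f,'rb')); return np.array(i['camera_matrix'],float),np.array(i['extrinsics'],float),i")
open('h.py','w').write(s)
E
cat > tab.py <<'E'
from h import *
a=np.radians(-70.4); ey=np.array([np.cos(a),np.sin(a)]); ex=np.array([np.cos(a-np.pi/2),np.sin(a-np.pi/2)])
for n,B in(('top',(527.3,32)),('side',(524.6,32.3))):
    Z=np.load(f'pics/{n}0.npz'); p=Z['p'].astype(np.float32).mean(2)
    xs=np.arange(-36,36,.5); ys=np.arange(-75,-10,.5)
    mp=np.array([[proj(n,[*(np.array(B)+x*ex+y*ey),62.]) for y in ys] for x in xs],np.float32)
    im=cv2.remap(p,mp[...,0],mp[...,1],cv2.INTER_CUBIC)
    for x in (-16,-10,-4): 
        row=im[np.argmin(abs(xs-x))]; print(n,x,[(int(y),int(v)) for y,v in zip(ys[::4],row[::4])])
    for y in (-60,-50,-40):
        print('col',y,[(int(x),int(v)) for x,v in zip(xs[::4],im[::4,np.argmin(abs(ys-y))])])
    big=cv2.resize(im,None,fx=4,fy=4).clip(0,255).astype(np.uint8)
    for i in range(0,len(ys),20): cv2.putText(big,str(int(ys[i])),(i*4,10),0,.35,255); cv2.line(big,(i*4,0),(i*4,6),255)
    for i in range(0,len(xs),20): cv2.putText(big,str(int(xs[i])),(0,i*4),0,.35,255)
    cv2.imwrite(f'pics/tab_{n}.png',big)
E
python3 tab.py
```

```text
top -16 [(-75, 155), (-73, 158), (-71, 159), (-69, 155), (-67, 145), (-65, 127), (-63, 107), (-61, 91), (-59, 85), (-57, 84), (-55, 84), (-53, 89), (-51, 104), (-49, 125), (-47, 142), (-45, 154), (-43, 159), (-41, 159), (-39, 156), (-37, 147), (-35, 127), (-33, 103), (-31, 87), (-29, 80), (-27, 78), (-25, 77), (-23, 76), (-21, 75), (-19, 70), (-17, 67), (-15, 72), (-13, 90), (-11, 118)]
top -10 [(-75, 154), (-73, 158), (-71, 158), (-69, 155), (-67, 147), (-65, 128), (-63, 104), (-61, 88), (-59, 82), (-57, 81), (-55, 81), (-53, 88), (-51, 102), (-49, 125), (-47, 144), (-45, 155), (-43, 158), (-41, 159), (-39, 156), (-37, 145), (-35, 127), (-33, 107), (-31, 90), (-29, 81), (-27, 77), (-25, 72), (-23, 66), (-21, 61), (-19, 60), (-17, 59), (-15, 67), (-13, 90), (-11, 118)]
top -4 [(-75, 155), (-73, 159), (-71, 158), (-69, 156), (-67, 145), (-65, 125), (-63, 103), (-61, 89), (-59, 81), (-57, 79), (-55, 81), (-53, 85), (-51, 100), (-49, 125), (-47, 146), (-45, 154), (-43, 159), (-41, 160), (-39, 156), (-37, 147), (-35, 130), (-33, 109), (-31, 91), (-29, 82), (-27, 73), (-25, 67), (-23, 66)
[... 2947 characters left out ...]
130), (-16, 131), (-14, 130), (-12, 130), (-10, 130), (-8, 130), (-6, 130), (-4, 130), (-2, 130), (0, 130), (2, 130), (4, 134), (6, 141), (8, 150), (10, 157), (12, 161), (14, 163), (16, 163), (18, 162), (20, 161), (22, 157), (24, 148), (26, 134), (28, 120), (30, 113), (32, 111), (34, 110)]
col -40 [(-36, 91), (-34, 90), (-32, 90), (-30, 93), (-28, 103), (-26, 120), (-24, 139), (-22, 152), (-20, 158), (-18, 159), (-16, 158), (-14, 158), (-12, 158), (-10, 159), (-8, 159), (-6, 159), (-4, 159), (-2, 160), (0, 161), (2, 162), (4, 163), (6, 163), (8, 162), (10, 162), (12, 162), (14, 162), (16, 162), (18, 161), (20, 159), (22, 155), (24, 148), (26, 137), (28, 127), (30, 122), (32, 121), (34, 121)]
```

View pics/tab_top.png

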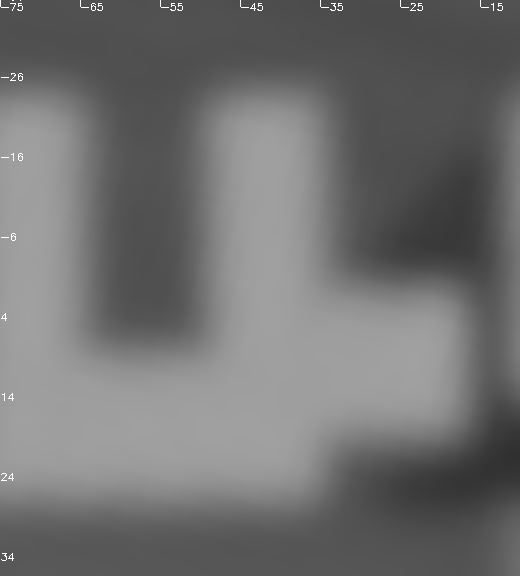

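View pics/tab_side.png

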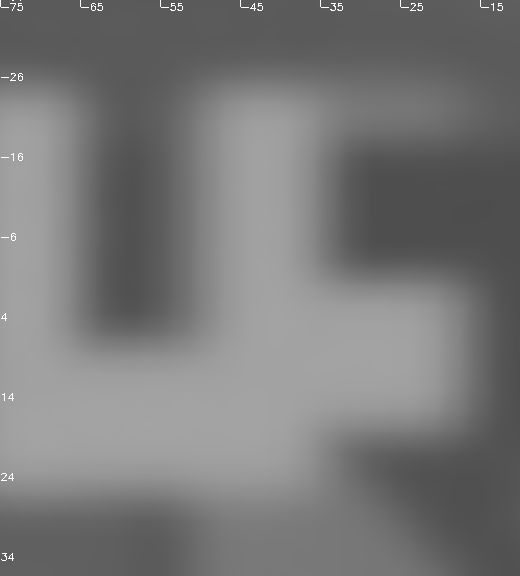

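Call:
drive_tool(deltas="0.034 0.05 0 0.1 0;0.068 0.1 0 0.2 0;0.102 0.15 0 0.3 0;0.136 0.2 0 0.4 0;0.17 0.25 0 0.5 0;0.204 0.3 0 0.6 0;0.238 0.35 0 0.7 0;0.272 0.4 0 0.8 0;0.306 0.45 0 0.9 0;0.34 0.5 0 1 0")

```text
t: 1.1
position: [416.1, -129.0, 260.7]
tcp_rot: [-0.432, -0.56, -0.432, 0.56]
force: [1.0, -0.7, -0.9]
width: 88.3
```

Call:
drive_tool(deltas="0.03 0.045 0 0.12 0;0.06 0.09 0 0.24 0;0.09 0.135 0 0.36 0;0.12 0.175 0 0.48 0;0.138 0.204 0 0.575 0;0.138 0.204 0 0.575 0;0.138 0.204 -0.03 0.575 0;0.138 0.204 -0.06 0.575 0;0.138 0.204 -0.06 0.575 0;0.138 0.204 -0.06 0.575 0")

```text
t: 2.1
position: [525.7, 31.7, 213.2]
tcp_rot: [0.577, 0.408, 0.578, -0.408]
force: [0.2, 0.3, -0.1]
width: 88.2
```

```bash
cat >> h.py <<'E'
def st():
    o=arm.get_obs(); w,x,y,z=o['tcp_rot']
    yaw=np.degrees(np.arctan2(1-2*(x*x+z*z),2*(x*y-w*z))); R2=np.array([1-2*(y*y+z*z),2*(x*y+w*z),2*(x*z-w*y)])
    print('t %.2f'%o['t'],'pos',o['position'].round(1),'yaw %.2f'%yaw,'toolx',R2.round(3),'w %.1f'%o['width'],'F',o['force'].round(2),'M',o['moment'].round(3),'q6 %.2f'%o['qpos'][5])
E
python3 - <<'E'
from h import *
st(); snap('top','t1'); snap('side','s1')
E
```

```text
t 2.10 pos [525.7  31.7 213.2] yaw 19.53 toolx [-0. -0. -1.] w 88.2 F [ 0.22  0.34 -0.09] M [-0.025 -0.164  0.006] q6 -0.51
```

```bash
python3 - <<'E'
import cv2
a=cv2.imread('pics/t1.png')[140:300,330:530]; b=cv2.imread('pics/s1.png')[30:230,240:400]
cv2.imwrite('pics/c4.png',cv2.resize(b,None,fx=3,fy=3,interpolation=cv2.INTER_CUBIC))
cv2.imwrite('pics/c5.png',cv2.resize(a,None,fx=3,fy=3,interpolation=cv2.INTER_CUBIC))
E
```

```text
(no output)
```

View pics/c4.png

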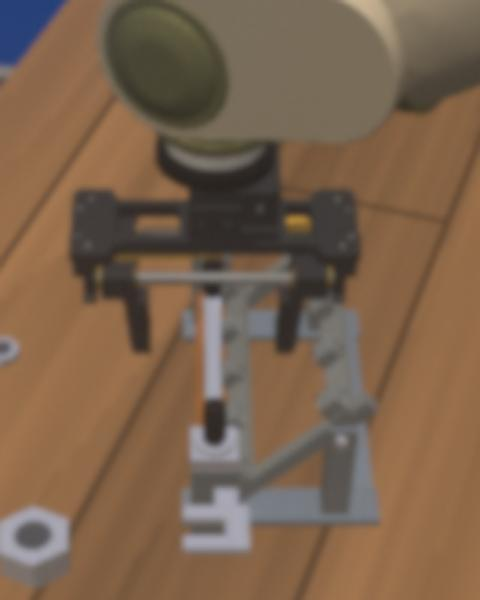

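View pics/c5.png

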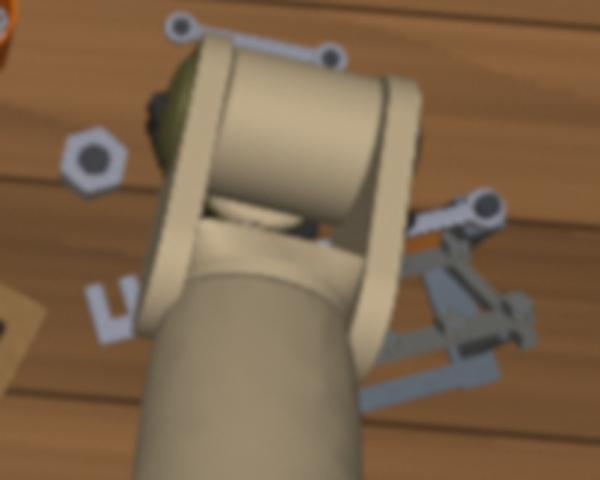

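```bash
python3 - <<'E'
from h import *
d=np.load('pics/s1.npz')['d']; c=cloud('side',d)
T=np.array([525.7,31.7]); a=np.radians(19.53); e=np.array([np.cos(a),np.sin(a)]); n=np.array([-e[1],e[0]])
P=c.reshape(-1,3); r=np.c_[(P[:,:2]-T)@e,(P[:,:2]-T)@n,P[:,2]]
k=(P[:,2]>188)&(P[:,2]<200)&(np.abs(r[:,:2]).max(1)<85)
q=r[k]
for s in(q[q[:,0]<0],q[q[:,0]>0]): print(len(s),s.min(0).round(1),s.max(0).round(1))
k=(P[:,2]>180)&(P[:,2]<260)&(np.abs(r[:,:2]).max(1)<85);print(P[k,2].min())
E
```

```text
17 [-56.    6.9 189.7] [-43.3  11.6 199.7]
19 [ 45.1   7.8 190.7] [ 57.7  11.6 199.6]
189.74926252997923
```

Call:
drive_tool(deltas="-0.001 0 -0.03 0 0;-0.001 0 -0.06 0 0;-0.001 0 -0.09 0 0;-0.001 0 -0.114 0 0;-0.001 0 -0.114 0 0;-0.001 0 -0.114 0 0.9;-0.001 0 -0.114 0 0.9;-0.001 0 -0.114 0 0.9;-0.001 0 -0.114 0 0.9;-0.001 0 -0.114 0 0.9", force=20)

```text
t: 3.2
position: [525.1, 32.2, 122.0]
tcp_rot: [0.578, 0.408, 0.578, -0.407]
force: [-0.1, 0.5, 0.2]
width: 50.3
```

```bash
python3 - <<'E'
from h import *
st()
E
```

```text
t 3.20 pos [525.1  32.2 122. ] yaw 19.62 toolx [ 0.001 -0.    -1.   ] w 50.3 F [-0.12  0.53  0.16] M [-0.063 -0.117 -0.013] q6 -0.51
```

Call:
drive_tool(deltas="0 0 0 0 0.9;0 0 0 0 0.9;0 0 0 0 0.9;0 0 0 0 0.9;0 0 0 0 0.9;0 0 0 0 0.9;0 0 0 0 0.9;0 0 0 0 0.9;0 0 0 0 0.9;0 0 0 0 0.9", force=20)

```text
t: 4.2
position: [525.0, 32.2, 121.5]
tcp_rot: [0.578, 0.408, 0.578, -0.408]
force: [0.3, -0.6, -0.5]
width: 17.3
```

```bash
python3 - <<'E'
from h import *
st()
E
```

```text
t 4.20 pos [525.   32.2 121.5] yaw 19.62 toolx [-0. -0. -1.] w 17.3 F [ 0.34 -0.56 -0.46] M [-0.026 -0.036 -0.047] q6 -0.51
```

Call:
drive_tool(deltas="0 0 0.01 0 0.9;0 0 0.02 0 0.9;0 0 0.03 0 0.9;0 0 0.04 0 0.9;0 0 0.05 0 0.9;0 0 0.06 0 0.9;0 0 0.07 0 0.9;0 0 0.08 0 0.9;0 0 0.08 0 0.9;0 0 0.08 0 0.9", force=30)

```text
t: 5.2
position: [525.0, 32.3, 185.5]
tcp_rot: [0.578, 0.408, 0.578, -0.408]
force: [-0.2, -0.5, -0.5]
width: 16.6
```

```bash
python3 - <<'E'
from h import *
st(); snap('side','s2')
import cv2
b=cv2.imread('pics/s2.png')[30:230,240:400]
cv2.imwrite('pics/c4.png',cv2.resize(b,None,fx=3,fy=3,interpolation=cv2.INTER_CUBIC))
E
```

```text
t 5.20 pos [525.   32.3 185.5] yaw 19.61 toolx [-0.  0. -1.] w 16.6 F [-0.23 -0.47 -0.5 ] M [-0.043 -0.103 -0.   ] q6 -0.51
```

View pics/c4.png

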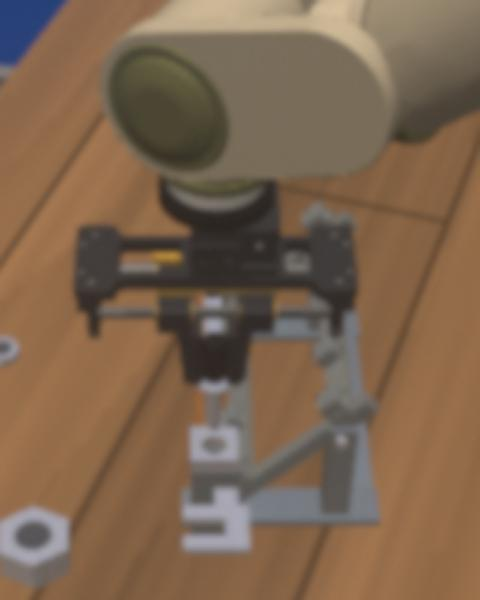

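Call:
drive_tool(deltas="0.013 0.042 0 0 0.9;0.026 0.085 0 0 0.9;0.026 0.085 0 0 0.9;0.026 0.085 -0.03 0 0.9;0.026 0.085 -0.06 0 0.9;0.026 0.085 -0.09 0 0.9;0.026 0.085 -0.11 0 0.9;0.026 0.085 -0.11 0 0.9;0.026 0.085 -0.11 0 0.9;0.026 0.085 -0.11 0 0.9")

```text
t: 6.25
position: [546.2, 100.1, 98.5]
tcp_rot: [0.578, 0.408, 0.577, -0.407]
force: [-0.0, 0.4, -0.7]
width: 17.0
```

```bash
python3 - <<'E'
from h import *
st(); snap('side','s3')
import cv2
b=cv2.imread('pics/s3.png')[70:230,220:380]
cv2.imwrite('pics/c4.png',cv2.resize(b,None,fx=3.7,fy=3.7,interpolation=cv2.INTER_CUBIC))
E
```

```text
t 6.25 pos [546.2 100.1  98.5] yaw 19.61 toolx [ 0.002 -0.    -1.   ] w 17.0 F [-0.03  0.39 -0.72] M [-0.047 -0.078 -0.016] q6 -0.37
```

View pics/c4.png

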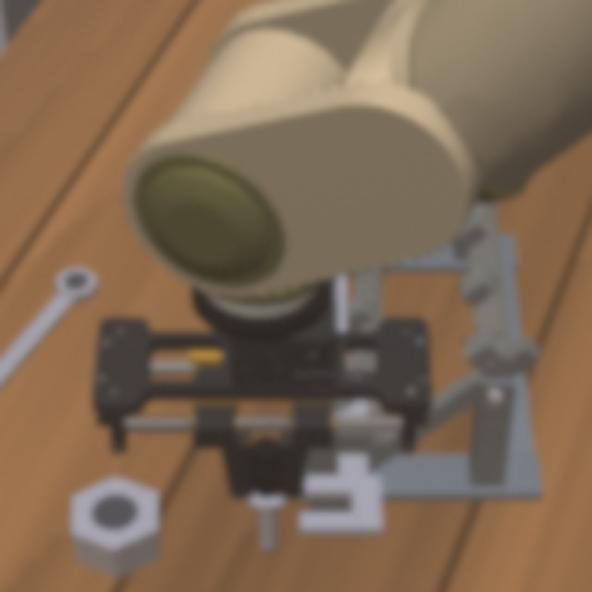

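Call:
drive_tool(deltas="-0.01 -0.0035 0 0 0.9;-0.02 -0.007 0 0 0.9;-0.03 -0.0105 0 0 0.9;-0.04 -0.014 0 0 0.9;-0.048 -0.0172 0 0 0.9;-0.05 -0.018 0 0 0.9;-0.05 -0.018 0 0 0.9;-0.05 -0.018 0 0 0.9;-0.05 -0.018 0 0 0.9;-0.05 -0.018 0 0 0.9")

```text
t: 7.3
position: [506.0, 85.9, 97.5]
tcp_rot: [0.578, 0.407, 0.578, -0.407]
force: [-0.4, 0.1, -0.3]
width: 17.1
```

```bash
python3 - <<'E'
from h import *
st(); snap('side','s4')
import cv2
b=cv2.imread('pics/s4.png')[70:230,220:380]
cv2.imwrite('pics/c4.png',cv2.resize(b,None,fx=3.7,fy=3.7,interpolation=cv2.INTER_CUBIC))
E
```

```text
t 7.30 pos [506.   85.9  97.5] yaw 19.62 toolx [ 0. -0. -1.] w 17.1 F [-0.35  0.09 -0.32] M [-0.111 -0.166  0.001] q6 -0.41
```

View pics/c4.png

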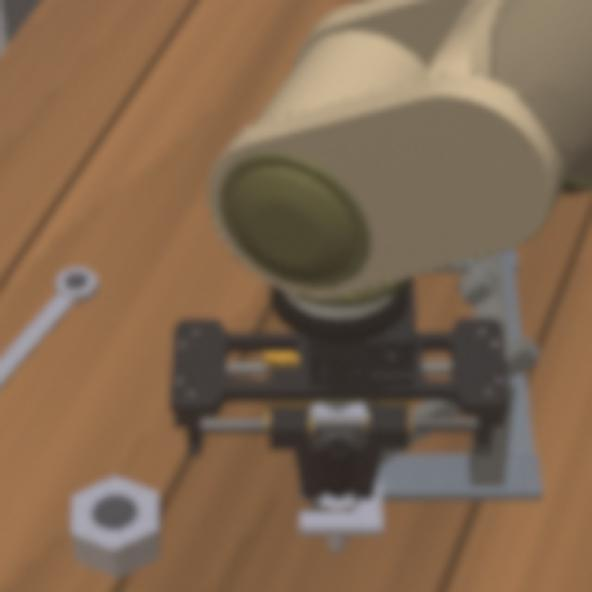

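Call:
drive_tool(deltas="0 0 -0.004 0 0.9;0 0 -0.008 0 0.9;0 0 -0.0085 0 0.9;0 0 -0.0085 0 0.9;0 0 -0.0085 0 0.6;0 0 -0.0085 0 0.6;0 0 -0.0085 0 0.5;0 0 -0.0085 0 0.5;0 0 -0.0085 0 0.5;0 0 -0.0085 0 0.5")

```text
t: 8.35
position: [505.8, 85.8, 90.7]
tcp_rot: [0.578, 0.408, 0.578, -0.408]
force: [-0.1, -0.3, 0.1]
width: 44.1
```

```bash
python3 - <<'E'
from h import *
st()
E
```

```text
t 8.35 pos [505.8  85.8  90.7] yaw 19.61 toolx [-0. -0. -1.] w 44.1 F [-0.09 -0.31  0.11] M [-0.002 -0.083 -0.012] q6 -0.41
```

Call:
drive_tool(deltas="0 0 0.05 0 0.5;0 0 0.1 0 0.5;0.02 -0.055 0.1 0 0.5;0.04 -0.11 0.1 0 0.5;0.06 -0.165 0.1 0 0.5;0.08 -0.22 0.1 0 0.5;0.0975 -0.273 0.1 0 0.5;0.0975 -0.273 0.1 0 0.5;0.0975 -0.273 0.08 0 0.5;0.0975 -0.273 0.06 0 0.5")

```text
t: 9.35
position: [583.7, -132.3, 138.4]
tcp_rot: [0.578, 0.408, 0.578, -0.408]
force: [-0.6, 0.7, -0.6]
width: 44.4
```

```bash
python3 - <<'E'
from h import *
st(); snap('side','s5');snap('top','t5')
import cv2
b=cv2.imread('pics/s5.png')[60:220,240:400]
cv2.imwrite('pics/c4.png',cv2.resize(b,None,fx=3.7,fy=3.7,interpolation=cv2.INTER_CUBIC))
E
```

```text
t 9.35 pos [ 583.7 -132.3  138.4] yaw 19.59 toolx [ 0. -0. -1.] w 44.4 F [-0.65  0.71 -0.63] M [-0.011 -0.092 -0.025] q6 -0.76
```

View pics/c4.png

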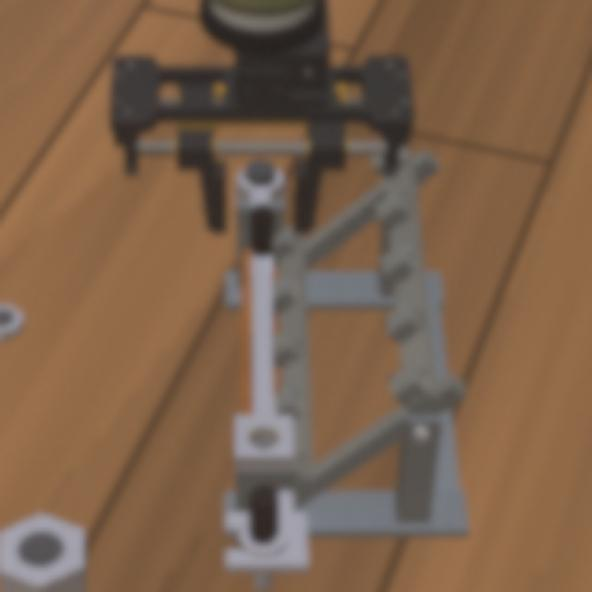

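Side view: the pin stands in the notch (crop 262,515) and the fingers straddle the knob (262,230). Next I go down and grip it.

Call:
drive_tool(deltas="0 0 -0.012 0 0.5;0 0 -0.023 0 0.5;0 0 -0.023 0 0.9;0 0 -0.023 0 0.9;0 0 -0.023 0 0.9;0 0 -0.023 0 0.9;0 0 -0.023 0 0.9;0 0 -0.023 0 0.9;0 0 -0.023 0 0.9;0 0 -0.023 0 0.9", force=15)

```text
t: 10.45
position: [583.8, -132.6, 120.7]
tcp_rot: [0.578, 0.408, 0.578, -0.408]
force: [-1.3, -0.7, 4.9]
width: 15.6
```

```bash
python3 - <<'E'
from h import *
st()
H=np.array([610.6,-208.3])
p0=arm.get_obs()['position'][:2]
for k in range(0,21):
    ph=6*k; a=np.radians(109.6-ph); p=H+80*np.array([np.cos(a),np.sin(a)]); a0=np.radians(109.6); q=H+80*np.array([np.cos(a0),np.sin(a0)])
    print(ph,((p-q)/800).round(4), -ph/60)
print(q)
E
```

```text
t 10.45 pos [ 583.8 -132.6  120.7] yaw 19.62 toolx [ 0. -0. -1.] w 15.6 F [-1.32 -0.75  4.86] M [-0.025  0.227 -0.094] q6 -0.76
0 [0. 0.] 0.0
6 [0.01  0.003] -0.1
12 [0.0203 0.0049] -0.2
18 [0.0308 0.0058] -0.3
24 [0.0412 0.0055] -0.4
30 [0.0516 0.0042] -0.5
36 [0.0618 0.0017] -0.6
42 [ 0.0717 -0.0018] -0.7
48 [ 0.0811 -0.0062] -0.8
54 [ 0.09   -0.0117] -0.9
60 [ 0.0984 -0.0181] -1.0
66 [ 0.106  -0.0252] -1.1
72 [ 0.1128 -0.0332] -1.2
78 [ 0.1187 -0.0418] -1.3
84 [ 0.1237 -0.051 ] -1.4
90 [ 0.1278 -0.0607] -1.5
96 [ 0.1307 -0.0707] -1.6
102 [ 0.1327 -0.081 ] -1.7
108 [ 0.1335 -0.0914] -1.8
114 [ 0.1333 -0.1019] -1.9
120 [ 0.1319 -0.1123] -2.0
[ 583.76387442 -132.93540378]
```

Call:
drive_tool(deltas="0.01 0.003 0 -0.1 0.9;0.0203 0.0049 0 -0.2 0.9;0.0308 0.0058 0 -0.3 0.9;0.0412 0.0055 0 -0.4 0.9;0.0516 0.0042 0 -0.5 0.9;0.0618 0.0017 0 -0.6 0.9;0.0717 -0.0018 0 -0.7 0.9;0.0811 -0.0062 0 -0.8 0.9;0.09 -0.0117 0 -0.9 0.9;0.0984 -0.0181 0 -1 0.9")

```text
t: 11.45
position: [663.1, -147.1, 120.7]
tcp_rot: [0.296, 0.643, 0.295, -0.642]
force: [-1.0, -1.2, 3.4]
width: 15.5
```

```bash
python3 - <<'E'
from h import *
st()
E
```

```text
t 11.45 pos [ 663.1 -147.1  120.7] yaw -40.60 toolx [ 0.001 -0.    -1.   ] w 15.5 F [-1.01 -1.23  3.37] M [-0.117  0.176  0.178] q6 0.32
```

Call:
drive_tool(deltas="0.0076 -0.0071 0 -0.1 0.9;0.0144 -0.0151 0 -0.2 0.9;0.0203 -0.0237 0 -0.3 0.9;0.0253 -0.0329 0 -0.4 0.9;0.0294 -0.0426 0 -0.5 0.9;0.0323 -0.0526 0 -0.6 0.9;0.0343 -0.0629 0 -0.7 0.9;0.0351 -0.0733 0 -0.8 0.9;0.0349 -0.0838 0 -0.9 0.9;0.0337 -0.0935 0 -0.99 0.9")

```text
t: 12.45
position: [691.8, -221.7, 120.8]
tcp_rot: [-0.062, 0.707, -0.061, -0.702]
force: [11.8, 1.1, -0.8]
width: 15.4
```

```bash
python3 - <<'E'
from h import *
st()
E
```

```text
t 12.45 pos [ 691.8 -221.7  120.8] yaw -99.98 toolx [ 0.007 -0.001 -1.   ] w 15.4 F [11.8   1.11 -0.78] M [ 0.234 -1.796  0.066] q6 1.27
```

Call:
drive_tool(deltas="0 0 0 0 0.5;0 0 0 0 0.5;0 0 0 0 0.5;0 0 0 0 0.5;0 0 0 0 0.5;0 0 0 0 0.5;0 0 0.04 0 0.5;0 0 0.08 0 0.5;0 0 0.1 0 0.4;0 0 0.1 0 0.4")

```text
t: 13.45
position: [690.1, -222.1, 203.3]
tcp_rot: [-0.059, 0.706, -0.061, -0.703]
force: [-0.3, -0.1, 0.0]
width: 52.7
```

```bash
python3 - <<'E'
from h import *
st()
E
```

```text
t 13.45 pos [ 690.1 -222.1  203.3] yaw -99.77 toolx [ 0.005 -0.002 -1.   ] w 52.7 F [-0.27 -0.14  0.04] M [ 0.057 -0.011 -0.054] q6 1.27
```

Call:
drive_tool(deltas="-0.025 0.04 0 0.14 0.5;-0.05 0.08 0 0.28 0.5;-0.075 0.12 0 0.42 0.5;-0.1 0.16 0 0.56 0.5;-0.12 0.2 0 0.7 0.5;-0.14 0.24 0 0.84 0.5;-0.16 0.28 0 0.98 0.5;-0.18 0.31 0 1 0.5;-0.2 0.345 0 1 0.5;-0.22 0.38 0 1 0.5")

```text
t: 14.45
position: [512.1, 83.2, 199.1]
tcp_rot: [-0.3, -0.64, -0.3, 0.641]
force: [-0.1, 0.5, -0.4]
width: 43.6
```

Call:
drive_tool(deltas="-0.02 0.04 0 0.14 0.5;-0.04 0.08 0 0.28 0.5;-0.07 0.12 0 0.42 0.5;-0.1 0.16 0 0.56 0.5;-0.104 0.179 0 0.7 0.5;-0.104 0.179 0 0.84 0.5;-0.104 0.179 0 0.98 0.5;-0.104 0.179 0 1 0.5;-0.104 0.179 0 1 0.5;-0.104 0.179 0 1 0.5")

```text
t: 15.45
position: [430.2, 225.2, 199.9]
tcp_rot: [0.579, 0.405, 0.58, -0.406]
force: [-0.9, -0.0, 0.9]
width: 44.3
```

Call:
drive_tool(deltas="0 0 0 0.14 0.5;0 0 0 0.28 0.5;0 0 0 0.42 0.5;0 0 0 0.56 0.5;0 0 -0.03 0.7 0.5;0 0 -0.06 0.725 0.5;0 0 -0.09 0.725 0.5;0 0 -0.12 0.725 0.5;0 0 -0.12 0.725 0.5;0 0 -0.12 0.725 0.5")

```text
t: 16.45
position: [430.5, 225.3, 104.7]
tcp_rot: [0.688, 0.161, 0.689, -0.161]
force: [-0.6, 0.4, 0.3]
width: 43.8
```

```bash
cat > tubes.py <<'E'
from h import *
import sys
def tubes(n,tag,zr=(27,38),xr=(380,560),yr=(170,460)):
    c=cloud(n,np.load(f'pics/{tag}.npz')['d']); mm=(c[...,2]>zr[0])&(c[...,2]<zr[1])&(c[...,0]>xr[0])&(c[...,0]<xr[1])&(c[...,1]>yr[0])&(c[...,1]<yr[1])
    k,l=cv2.connectedComponents(mm.astype(np.uint8))
    for i in range(1,k):
        P=c[l==i]
        if len(P)<80: continue
        r=cv2.minAreaRect(P[:,:2].astype(np.float32)); print(n,len(P),np.round(r[0],1),np.round(r[1],1),round(r[2],1),P[:,2].mean().round(1))
if __name__=='__main__':
    a=sys.argv[1]
    st(); snap('side','s'+a); snap('top','t'+a); tubes('side','s'+a); tubes('top','t'+a)
E
python3 tubes.py 6
```

```text
t 16.45 pos [430.5 225.3 104.7] yaw 63.64 toolx [-0. -0. -1.] w 43.8 F [-0.59  0.37  0.26] M [ 0.04  -0.137 -0.006] q6 -0.87
side 454 [417.7 231.1] [30.2 96. ] 63.2 32.5
side 966 [447. 309.] [ 30.5 149.6] 62.7 32.7
side 1067 [486.7 373.2] [ 31.1 151.1] 67.9 32.9
top 636 [489.2 372.4] [ 30.8 148.7] 68.5 32.9
top 218 [410.5 328.4] [30.8 60.3] 61.4 33.1
```

View pics/s6.png

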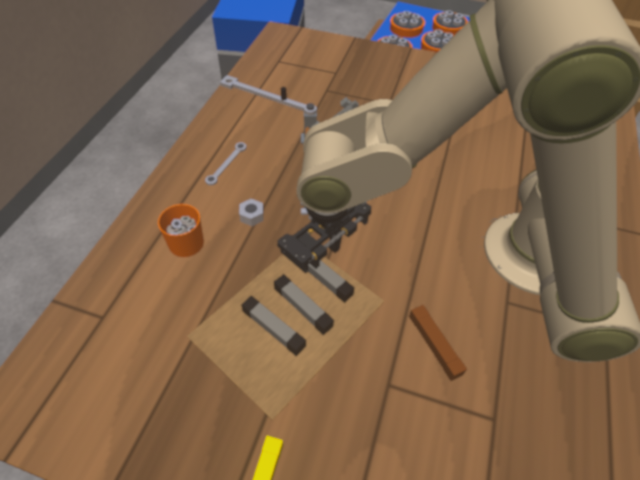

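View pics/t6.png

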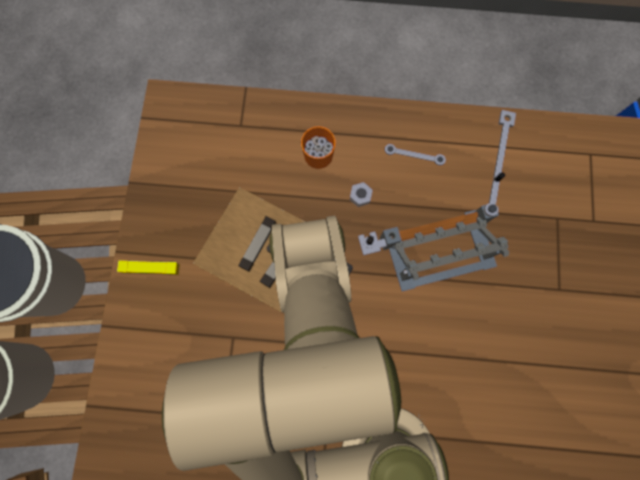

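Call:
drive_tool(deltas="0 0 -0.03 0 0.5;0 0 -0.06 0 0.5;0 0 -0.08 0 0.5;0 0 -0.092 0 0.5;0 0 -0.092 0 0.5;0 0 -0.092 0 0.9;0 0 -0.092 0 0.9;0 0 -0.092 0 0.9;0 0 -0.092 0 0.9;0 0 -0.092 0 0.9", force=20)

```text
t: 17.55
position: [430.6, 225.4, 31.6]
tcp_rot: [0.689, 0.161, 0.688, -0.161]
force: [-1.1, -1.1, 6.9]
width: 29.9
```

```bash
python3 - <<'E'
from h import *
st()
E
```

```text
t 17.55 pos [430.6 225.4  31.6] yaw 63.71 toolx [ 0.001  0.    -1.   ] w 29.9 F [-1.06 -1.09  6.9 ] M [-0.259  0.125 -0.021] q6 -0.87
```

Call:
drive_tool(deltas="0 0 0.01 0 0.9;0 0 0.02 0 0.9;0 0 0.03 0 0.9;0 0 0.04 0 0.9;0 0 0.05 0 0.9;0 0 0.06 0 0.9;0 0 0.07 0 0.9;0 0 0.07 0 0.9;0 0 0.07 0 0.9;0 0 0.07 0 0.9")

```text
t: 18.55
position: [430.1, 225.3, 86.5]
tcp_rot: [0.688, 0.161, 0.689, -0.161]
force: [-0.4, 0.5, -3.6]
width: 29.7
```

```bash
python3 - <<'E'
from h import *
st(); snap('side','s7')
b=cv2.imread('pics/s7.png')[180:340,220:420]
cv2.imwrite('pics/c4.png',cv2.resize(b,None,fx=3.7,fy=3.7,interpolation=cv2.INTER_CUBIC))
E
```

```text
t 18.55 pos [430.1 225.3  86.5] yaw 63.71 toolx [-0.001 -0.    -1.   ] w 29.7 F [-0.42  0.5  -3.56] M [ 0.051 -0.044 -0.004] q6 -0.87
```

View pics/c4.png

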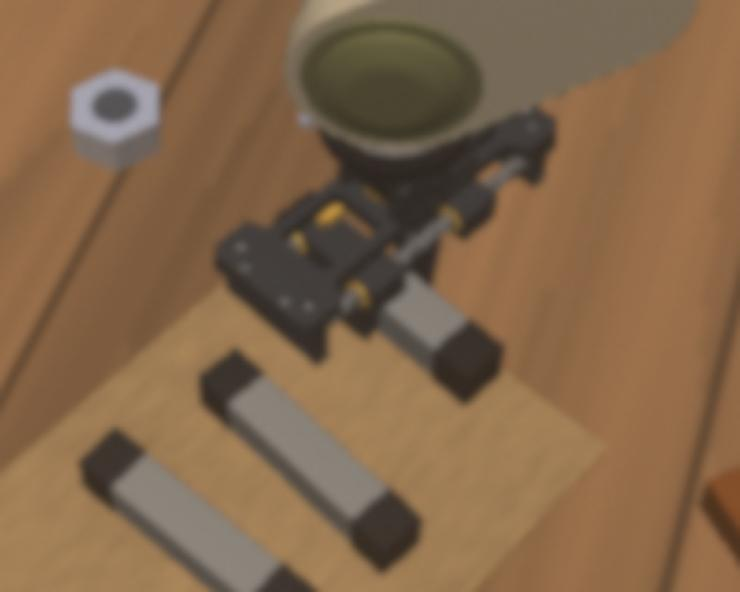

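```bash
cat >> h.py <<'E'
def tilt(n,tag,T,yaw,zmin=45,zmax=220,lo=20):
    """profile of top surface along direction perpendicular to jaw (u=yaw-90) within +-13 across"""
    c=cloud(n,np.load(f'pics/{tag}.npz')['d']).reshape(-1,3); u=np.radians(yaw-90); e=np.array([np.cos(u),np.sin(u)]); m=np.array([-e[1],e[0]])
    s=(c[:,:2]-T)@e; o=(c[:,:2]-T)@m
    for a in range(-100,101,10):
        k=(s>=a)&(s<a+10)&(abs(o)<12)&(c[:,2]>zmin)&(c[:,2]<zmax)
        if k.sum()>3: print(a+5,k.sum(),'zmed %.1f max %.1f min %.1f'%(np.median(c[k,2]),c[k,2].max(),c[k,2].min()))
E
python3 - <<'E'
from h import *
tilt('side','s7',(430.1,225.3),63.7)
E
```

```text
-75 84 zmed 82.4 max 92.1 min 60.6
-65 53 zmed 88.6 max 90.4 min 85.6
-55 53 zmed 88.6 max 91.8 min 85.1
-45 47 zmed 87.3 max 90.0 min 84.5
-35 66 zmed 88.0 max 218.3 min 84.8
-25 169 zmed 147.1 max 198.5 min 83.9
-15 41 zmed 87.4 max 144.7 min 84.1
-5 16 zmed 173.8 max 186.9 min 85.8
5 9 zmed 172.0 max 178.7 min 158.8
75 16 zmed 86.2 max 89.1 min 83.4
```

Call:
drive_tool(deltas="0 0 0 0 0.9;0 0 0 0 0.9;0 0 0 0 0.9;0 0 0 0 0.9;0 0 0 0 0.9;0 0 0 0 0.9;0 0 0 0 0.9;0 0 0 0 0.9;0 0 0 0 0.9;0 0 0 0 0.9", force=8)

```text
t: 19.6
position: [430.2, 225.4, 86.9]
tcp_rot: [0.689, 0.161, 0.689, -0.161]
force: [-3.7, 2.0, 5.0]
width: 30.2
```

```bash
python3 - <<'E'
from h import *
st();snap('side','s8')
tilt('side','s8',(430.1,225.3),63.7)
E
```

```text
t 19.60 pos [430.2 225.4  86.9] yaw 63.71 toolx [ 0.  0. -1.] w 30.2 F [-3.68  1.97  4.98] M [ 0.23   0.628 -0.047] q6 -0.87
-55 69 zmed 125.9 max 132.0 min 119.8
-45 69 zmed 133.0 max 138.9 min 127.1
-35 54 zmed 138.6 max 218.8 min 132.6
-25 141 zmed 163.9 max 191.4 min 122.3
-15 13 zmed 114.2 max 196.2 min 106.5
-5 11 zmed 174.0 max 185.6 min 103.1
5 6 zmed 169.3 max 179.4 min 161.0
```

```bash
python3 - <<'E'
from h import *
b=cv2.imread('pics/s8.png')[180:340,220:420]
cv2.imwrite('pics/c4.png',cv2.resize(b,None,fx=3.7,fy=3.7,interpolation=cv2.INTER_CUBIC))
E
```

```text
(no output)
```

View pics/c4.png

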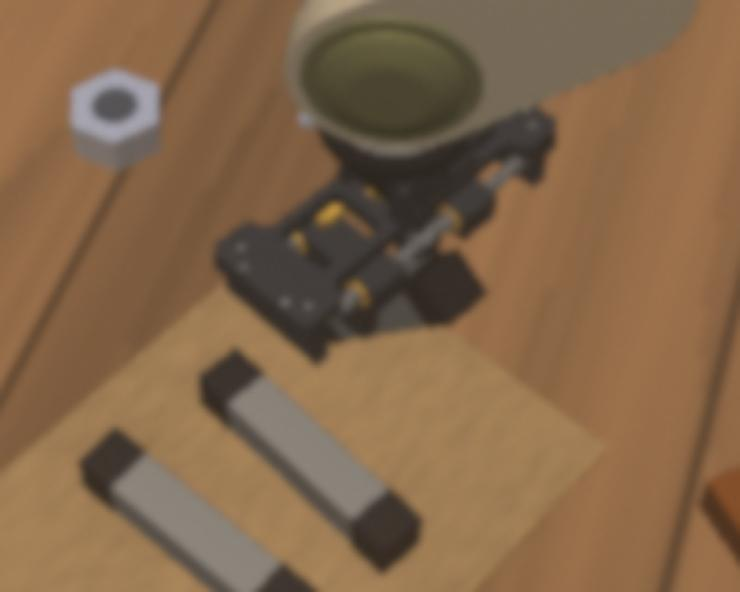

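Call:
drive_tool(deltas="-0.001 0.0005 -0.002 0 0.9;-0.002 0.001 -0.004 0 0.9;-0.003 0.0015 -0.006 0 0.9;-0.004 0.002 -0.008 0 0.9;-0.005 0.0025 -0.009 0 0.9;-0.005 0.0025 -0.009 0 0.9;-0.005 0.0025 -0.009 0 0.9;-0.005 0.0025 -0.009 0 0.9;-0.005 0.0025 -0.009 0 0.9;-0.005 0.0025 -0.009 0 0.9")

```text
t: 20.65
position: [426.2, 227.5, 79.8]
tcp_rot: [0.689, 0.161, 0.689, -0.161]
force: [-4.7, 1.8, 6.5]
width: 30.0
```

```bash
python3 - <<'E'
from h import *
st();snap('side','s9')
tilt('side','s9',arm.get_obs()['position'][:2],63.7)
b=cv2.imread('pics/s9.png')[180:340,220:420]
cv2.imwrite('pics/c4.png',cv2.resize(b,None,fx=3.7,fy=3.7,interpolation=cv2.INTER_CUBIC))
E
```

```text
t 20.65 pos [426.2 227.5  79.8] yaw 63.72 toolx [ 0.  0. -1.] w 30.0 F [-4.68  1.76  6.46] M [0.315 0.611 0.032] q6 -0.87
-65 60 zmed 114.0 max 119.8 min 109.9
-55 79 zmed 123.3 max 131.8 min 113.5
-45 39 zmed 128.1 max 131.4 min 123.3
-35 69 zmed 204.9 max 220.0 min 113.2
-25 139 zmed 156.1 max 190.8 min 101.4
-15 12 zmed 99.6 max 101.0 min 93.1
-5 13 zmed 164.5 max 176.6 min 89.7
5 11 zmed 165.9 max 174.9 min 153.4
```

View pics/c4.png

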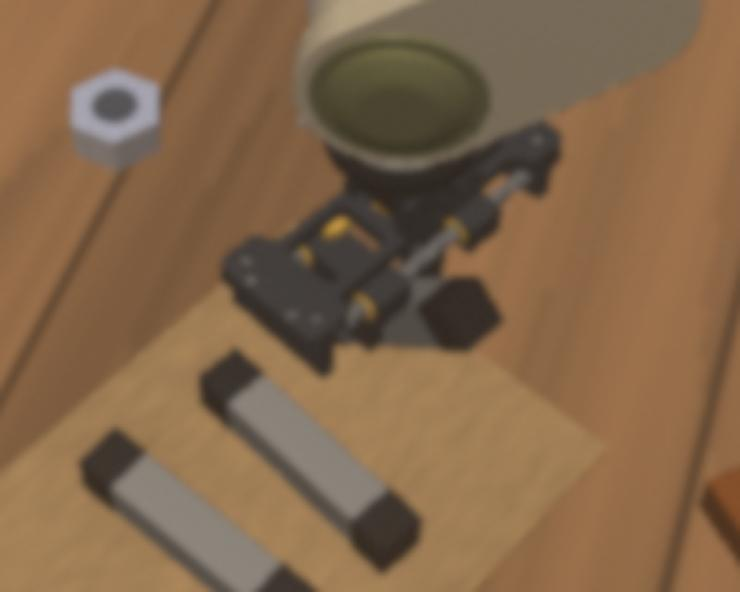

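Call:
drive_tool(deltas="0 0 0 0 0.9;0 0 0.01 0 0.9;0 0 0.03 0 0.9;0 0 0.055 0 0.9;0 0 0.08 0 0.9;0 0 0.11 0 0.9;0 0 0.14 0 0.9;0 0 0.17 0 0.9;0 0 0.19 0 0.9;0 0 0.194 0 0.9", force=35)

```text
t: 21.7
position: [427.1, 227.3, 236.4]
tcp_rot: [0.69, 0.161, 0.687, -0.16]
force: [-0.0, -0.1, -3.7]
width: 29.4
```

```bash
python3 - <<'E'
from h import *
st();snap('side','s10')
tilt('side','s10',arm.get_obs()['position'][:2],63.7,zmin=150,zmax=330)
b=cv2.imread('pics/s10.png')[80:340,220:420]
cv2.imwrite('pics/c4.png',cv2.resize(b,None,fx=2.3,fy=2.3,interpolation=cv2.INTER_CUBIC))
E
```

```text
t 21.70 pos [427.1 227.3 236.4] yaw 63.70 toolx [ 0.004  0.    -1.   ] w 29.4 F [-0.01 -0.07 -3.7 ] M [ 0.066 -0.11  -0.085] q6 -0.87
-65 80 zmed 270.7 max 276.1 min 265.0
-55 95 zmed 279.4 max 287.7 min 272.6
-45 48 zmed 284.1 max 287.5 min 279.6
-35 25 zmed 275.7 max 279.6 min 270.5
-25 150 zmed 297.9 max 329.6 min 258.4
-15 17 zmed 255.7 max 294.7 min 249.2
-5 12 zmed 322.0 max 329.8 min 245.5
5 11 zmed 323.2 max 329.9 min 310.7
15 6 zmed 316.2 max 326.2 min 291.3
```

View pics/c4.png

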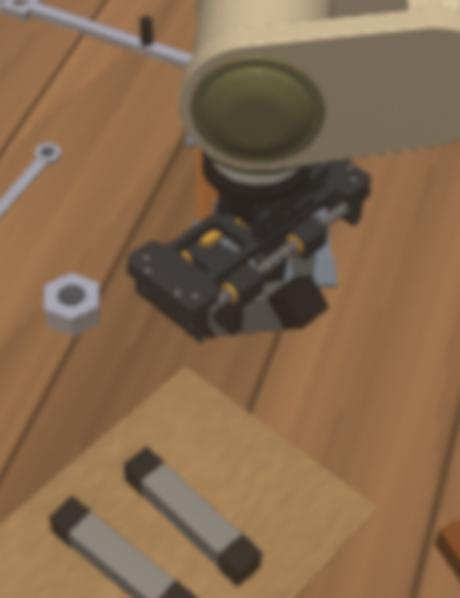

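Call:
drive_tool(deltas="0.005 -0.015 0 0.02 0.9;0.015 -0.05 0 0.07 0.9;0.03 -0.1 0 0.14 0.9;0.045 -0.15 0 0.21 0.9;0.06 -0.2 0 0.28 0.9;0.075 -0.25 0 0.35 0.9;0.09 -0.3 0 0.42 0.9;0.105 -0.35 0 0.5 0.9;0.12 -0.4 0 0.57 0.9;0.135 -0.45 0 0.64 0.9")

```text
t: 22.75
position: [534.2, -134.5, 233.3]
tcp_rot: [0.702, -0.075, 0.704, 0.076]
force: [1.0, 0.4, -3.8]
width: 29.8
```

Call:
drive_tool(deltas="0.009 -0.035 0 0.07 0.9;0.015 -0.055 0 0.11 0.9;0.018 -0.063 0 0.125 0.9;0.018 -0.063 0 0.125 0.9;0.018 -0.063 0 0.125 0.9;0.018 -0.063 0 0.125 0.9;0.018 -0.063 0 0.125 0.9;0.018 -0.063 0 0.125 0.9;0.018 -0.063 0 0.125 0.9;0.018 -0.063 0 0.125 0.9")

```text
t: 23.75
position: [548.7, -182.9, 234.8]
tcp_rot: [0.697, -0.12, 0.697, 0.12]
force: [-0.5, -0.5, -3.5]
width: 30.1
```

```bash
python3 - <<'E'
from h import *
st();snap('side','s11');snap('top','t11')
b=cv2.imread('pics/s11.png')[0:230,240:420]
cv2.imwrite('pics/c4.png',cv2.resize(b,None,fx=2.6,fy=2.6,interpolation=cv2.INTER_CUBIC))
E
```

```text
t 23.75 pos [ 548.7 -182.9  234.8] yaw 109.62 toolx [ 0. -0. -1.] w 30.1 F [-0.54 -0.45 -3.54] M [ 0.054 -0.075  0.001] q6 -2.44
```

View pics/c4.png

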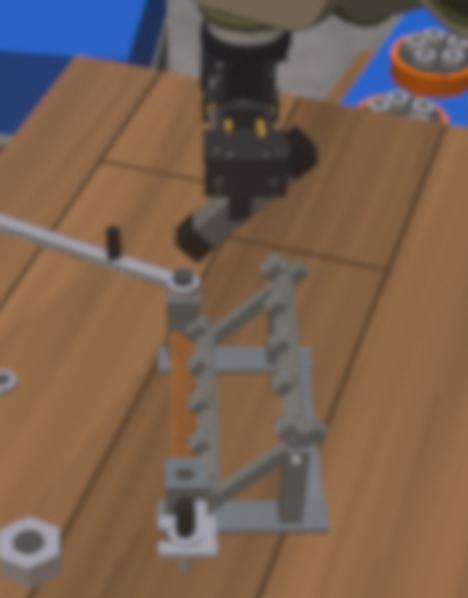

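View pics/t11.png

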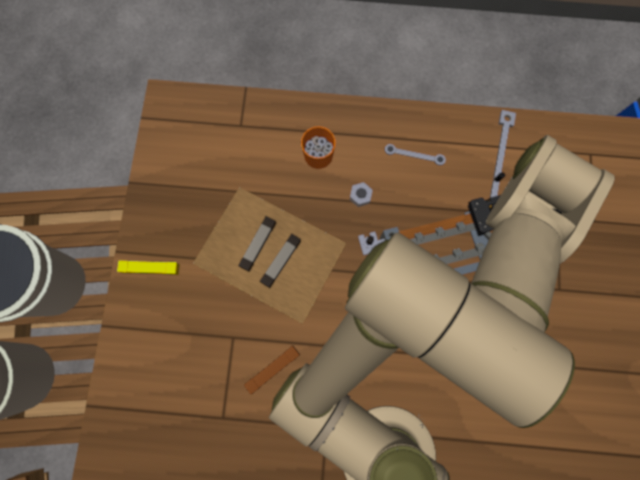

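Call:
drive_tool(deltas="0 0 -0.03 0 0.9;0 0 -0.06 0 0.9;0 0 -0.09 0 0.9;0 0 -0.12 0 0.9;0 0 -0.13 0 0.9;0 0 -0.138 0 0.9;0 0 -0.144 0 0.9;0 0 -0.15 0 0.9;0 0 -0.15 0 0.9;0 0 -0.15 0 0.9")

```text
t: 24.85
position: [548.8, -183.1, 115.2]
tcp_rot: [0.697, -0.121, 0.697, 0.12]
force: [0.1, -0.1, -2.8]
width: 29.4
```

```bash
python3 - <<'E'
from h import *
st();snap('side','s12')
b=cv2.imread('pics/s12.png')[60:220,260:420]
cv2.imwrite('pics/c4.png',cv2.resize(b,None,fx=3.7,fy=3.7,interpolation=cv2.INTER_CUBIC))
E
```

```text
t 24.85 pos [ 548.8 -183.1  115.2] yaw 109.62 toolx [ 0.001 -0.    -1.   ] w 29.4 F [ 0.12 -0.13 -2.81] M [ 0.096 -0.096 -0.007] q6 -2.44
```

View pics/c4.png

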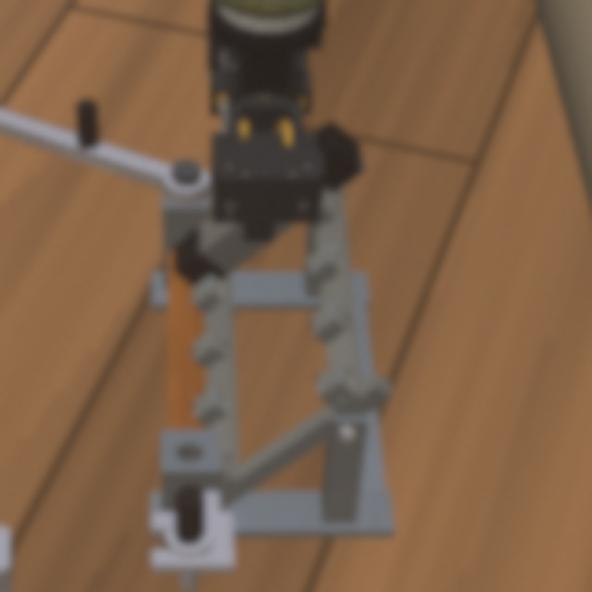

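Call:
drive_tool(deltas="0 0 -0.002 0 0.9;0 0 -0.004 0 0.9;0 0 -0.006 0 0.9;0 0 -0.008 0 0.9;0 0 -0.009 0 0.9;0 0 -0.01 0 0.9;0 0 -0.01 0 0.9;0 0 -0.01 0 0.9;0 0 -0.01 0 0.9;0 0 -0.01 0 0.9", force=12)

```text
t: 25.9
position: [551.1, -183.4, 109.3]
tcp_rot: [0.699, -0.122, 0.694, 0.119]
force: [5.6, 3.7, 11.7]
width: 30.0
```

```bash
python3 - <<'E'
from h import *
st()
E
```

```text
t 25.90 pos [ 551.1 -183.4  109.3] yaw 109.61 toolx [ 0.008 -0.002 -1.   ] w 30.0 F [ 5.58  3.66 11.72] M [ 0.689 -1.002 -0.044] q6 -2.44
```

Call:
drive_tool(deltas="0 0 -0.01 0 0.62;0 0 -0.01 0 0.6;0 0 -0.01 0 0.56;0 0 -0.01 0 0.54;0 0 -0.01 0 0.54;0 0 -0.01 0 0.54;0 0 -0.01 0 0.54;0 0 0.03 0 0.54;0 0 0.07 0 0.54;0 0 0.12 0 0.54")

```text
t: 26.9
position: [548.2, -182.8, 203.1]
tcp_rot: [0.696, -0.12, 0.697, 0.121]
force: [0.7, -1.2, -1.5]
width: 40.6
```

```bash
python3 - <<'E'
from h import *
st();snap('side','s13');snap('top','t13')
b=cv2.imread('pics/s13.png')[60:220,260:420]
cv2.imwrite('pics/c4.png',cv2.resize(b,None,fx=3.7,fy=3.7,interpolation=cv2.INTER_CUBIC))
E
```

```text
t 26.90 pos [ 548.2 -182.8  203.1] yaw 109.61 toolx [-0.002  0.001 -1.   ] w 40.6 F [ 0.74 -1.17 -1.47] M [ 0.115 -0.186 -0.009] q6 -2.44
```

View pics/c4.png

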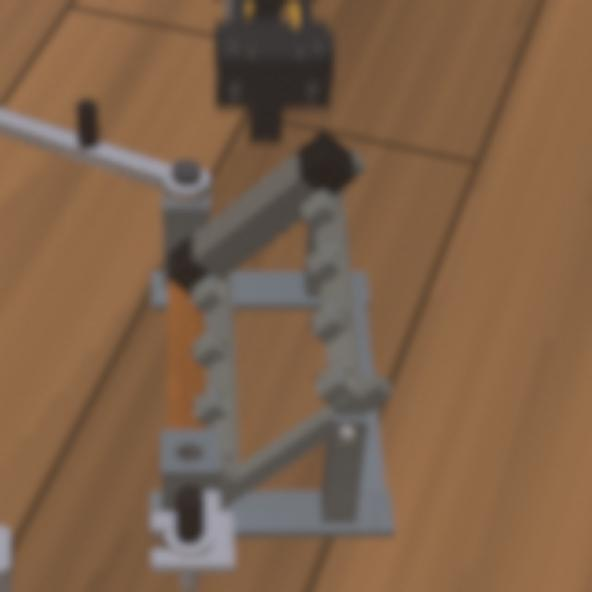

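```bash
cat >> h.py <<'E'
A=np.radians(-70.4); EY=np.array([np.cos(A),np.sin(A)]); EX=np.array([np.cos(A-np.pi/2),np.sin(A-np.pi/2)])
def rackpts(n,tag,B):
    c=cloud(n,np.load(f'pics/{tag}.npz')['d']).reshape(-1,3); return np.c_[(c[:,:2]-B)@EX-67,(c[:,:2]-B)@EY-127,c[:,2]]
def seat(tag,y,n='side',B=(524.6,32.3)):
    r=rackpts(n,tag,B); k=(abs(r[:,1]-y)<24)&(abs(r[:,0])<110)&(r[:,2]>60)&(r[:,2]<190); q=r[k]
    q=q[(abs((q[:,0]-q[:,2])+132.4)<8)]  # front face
    s=((q[:,0]+60)+(q[:,2]-30))/np.sqrt(2)
    print('slot',y,'front',len(q),'offset n %.1f'%((-(q[:,0]+60)+(q[:,2]-30))/2**.5).mean(),'s range %.1f %.1f'%(s.min(),s.max()),'y %.1f %.1f'%(q[:,1].min(),q[:,1].max()),'tilt',np.degrees(np.arctan(np.polyfit(q[:,0],q[:,2],1)[0])).round(1))
E
python3 - <<'E'
from h import *
seat('s13',84)
seat('t13',84,'top',(527.3,32))
import tubes as t
t.tubes('side','s13');t.tubes('top','t13')
E
```

```text
slot 84 front 380 offset n 28.9 s range 10.5 151.8 y 65.1 99.8 tilt 44.7
slot 84 front 50 offset n 29.0 s range 12.5 128.9 y 67.6 90.8 tilt 44.9
side 966 [447.5 308.7] [ 30.6 149.9] 62.5 32.8
side 1066 [486.3 373.7] [ 30.8 149.6] 67.8 32.8
top 637 [489.6 373. ] [ 30.4 148.9] 68.1 33.0
top 649 [450.6 307.7] [ 30.7 150.2] 62.5 32.8
```

Call:
drive_tool(deltas="-0.012 0.06 0 -0.08 0.5;-0.025 0.12 0 -0.16 0.5;-0.037 0.18 0 -0.24 0.5;-0.05 0.24 0 -0.32 0.5;-0.062 0.3 0 -0.4 0.5;-0.075 0.36 0 -0.48 0.5;-0.087 0.42 0 -0.56 0.5;-0.1 0.48 0 -0.64 0.5;-0.112 0.54 0 -0.72 0.5;-0.127 0.6 0 -0.782 0.5")

```text
t: 28.0
position: [446.3, 298.8, 202.2]
tcp_rot: [0.687, 0.168, 0.687, -0.168]
force: [0.8, -0.4, -0.8]
width: 44.0
```

Call:
drive_tool(deltas="0 0.014 -0.03 0 0.5;0 0.014 -0.07 0 0.5;0 0.014 -0.11 0 0.5;0 0.014 -0.12 0 0.5;0 0.014 -0.12 0 0.5;0 0.014 -0.12 0 0.5;0 0.014 -0.12 0 0.5;0 0.014 -0.12 0 0.5;0 0.014 -0.12 0 0.5;0 0.014 -0.12 0 0.5")

```text
t: 29.0
position: [447.2, 308.2, 107.1]
tcp_rot: [0.687, 0.167, 0.687, -0.167]
force: [-0.1, 0.3, 0.9]
width: 44.1
```

```bash
python3 tubes.py 14
python3 - <<'E'
from h import *
b=cv2.imread('pics/s14.png')[150:380,180:440]
cv2.imwrite('pics/c4.png',cv2.resize(b,None,fx=2.6,fy=2.6,interpolation=cv2.INTER_CUBIC))
E
```

```text
t 29.00 pos [447.2 308.2 107.1] yaw 62.69 toolx [ 0.001  0.    -1.   ] w 44.1 F [-0.15  0.32  0.95] M [ 0.04  -0.162  0.006] q6 -0.71
side 625 [424.5 320.5] [29.9 98.6] 62.0 32.7
side 1069 [487.3 373.2] [ 31.5 150.4] 68.1 32.8
```

View pics/c4.png

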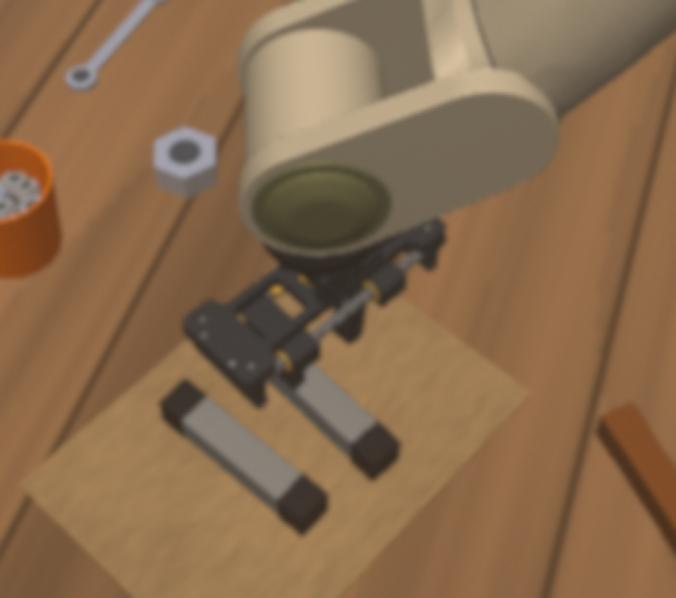

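Call:
drive_tool(deltas="0 0 -0.03 0 0.5;0 0 -0.06 0 0.5;0 0 -0.08 0 0.5;0 0 -0.0945 0 0.5;0 0 -0.0945 0 0.5;0 0 -0.0945 0 0.9;0 0 -0.0945 0 0.9;0 0 -0.0945 0 0.9;0 0 -0.0945 0 0.9;0 0 -0.0945 0 0.9", force=20)

```text
t: 30.1
position: [447.4, 308.3, 31.9]
tcp_rot: [0.688, 0.167, 0.687, -0.167]
force: [-0.7, -0.6, 5.8]
width: 29.9
```

Call:
drive_tool(deltas="0 0 0.01 0 0.9;0 0 0.02 0 0.9;0 0 0.03 0 0.9;0 0 0.04 0 0.9;0 0 0.05 0 0.9;0 0 0.06 0 0.9;0 0 0.062 0 0.9;0 0 0.062 0 0.9;0 0 0.062 0 0.9;0 0 0.062 0 0.9")

```text
t: 31.1
position: [446.9, 308.1, 80.4]
tcp_rot: [0.687, 0.167, 0.687, -0.167]
force: [0.4, 0.1, -4.3]
width: 29.6
```

Call:
drive_tool(deltas="0 0 0 0 0.9;0 0 0 0 0.9;0 0 0 0 0.9;0 0 0 0 0.9;0 0 0 0 0.9;0 0 0 0 0.9;0 0 0 0 0.9;0 0 0 0 0.9;0 0 0 0 0.9;0 0 0 0 0.9", force=8)

```text
t: 32.1
position: [447.1, 308.2, 80.8]
tcp_rot: [0.687, 0.167, 0.687, -0.167]
force: [0.7, -0.8, -2.8]
width: 30.0
```

```bash
python3 - <<'E'
from h import *
st();snap('side','s15')
tilt('side','s15',arm.get_obs()['position'][:2],62.7)
b=cv2.imread('pics/s15.png')[150:380,180:440]
cv2.imwrite('pics/c4.png',cv2.resize(b,None,fx=2.6,fy=2.6,interpolation=cv2.INTER_CUBIC))
E
```

```text
t 32.10 pos [447.1 308.2  80.8] yaw 62.70 toolx [ 0.  0. -1.] w 30.0 F [ 0.69 -0.78 -2.81] M [ 0.027 -0.221  0.007] q6 -0.71
-45 12 zmed 45.7 max 51.6 min 45.0
-35 119 zmed 54.1 max 219.9 min 45.1
-25 205 zmed 140.3 max 187.6 min 51.2
-15 78 zmed 69.6 max 138.6 min 61.3
-5 24 zmed 78.0 max 174.0 min 71.5
5 16 zmed 90.9 max 162.1 min 86.0
15 6 zmed 100.8 max 154.5 min 99.4
25 10 zmed 107.9 max 112.4 min 101.8
45 14 zmed 126.6 max 129.7 min 125.0
55 14 zmed 117.4 max 122.9 min 112.8
65 10 zmed 110.5 max 113.6 min 106.6
```

View pics/c4.png

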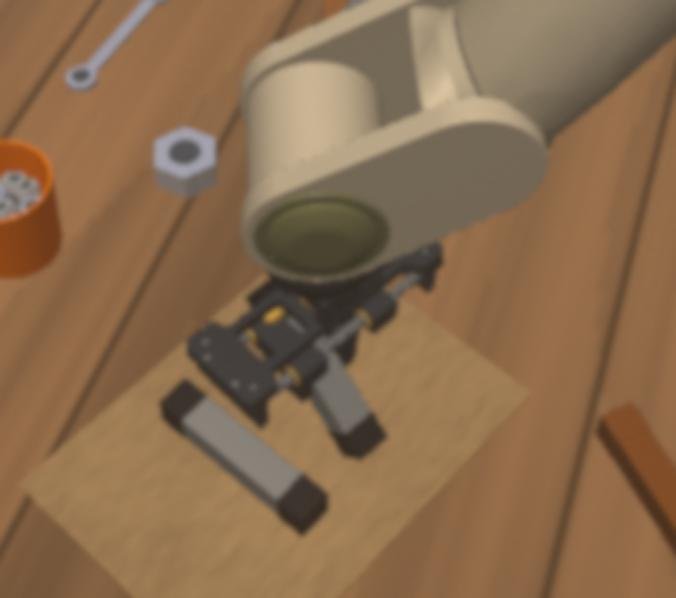

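Call:
drive_tool(deltas="0 0 0 0 0.9;0 0 0.01 0 0.9;0 0 0.03 0 0.9;0 0 0.055 0 0.9;0 0 0.08 0 0.9;0 0 0.11 -0.1 0.9;0 0 0.14 -0.2 0.9;0 0 0.17 -0.32 0.9;0 0 0.19 -0.44 0.9;0 0 0.194 -0.56 0.9", force=35)

```text
t: 33.15
position: [447.3, 308.3, 238.5]
tcp_rot: [0.609, 0.361, 0.608, -0.359]
force: [-0.2, -0.1, -4.2]
width: 29.8
```

Call:
drive_tool(deltas="0.003 -0.015 0 -0.1 0.9;0.01 -0.05 0 -0.2 0.9;0.019 -0.1 0 -0.3 0.9;0.027 -0.15 0 -0.4 0.9;0.035 -0.2 0 -0.5 0.9;0.043 -0.25 0 -0.6 0.9;0.051 -0.3 0 -0.7 0.9;0.059 -0.35 0 -0.8 0.9;0.067 -0.4 0 -0.9 0.9;0.075 -0.44 0 -1 0.9")

```text
t: 34.15
position: [506.8, -45.9, 236.4]
tcp_rot: [-0.347, -0.616, -0.347, 0.616]
force: [-0.6, -1.0, -3.8]
width: 29.6
```

Call:
drive_tool(deltas="0.004 -0.03 0 -0.1 0.9;0.006 -0.042 0 -0.2 0.9;0.006 -0.042 0 -0.3 0.9;0.006 -0.042 0 -0.4 0.9;0.006 -0.042 0 -0.5 0.9;0.006 -0.042 0 -0.6 0.9;0.006 -0.042 0 -0.658 0.9;0.006 -0.042 0 -0.658 0.9;0.006 -0.042 0 -0.658 0.9;0.006 -0.042 0 -0.658 0.9")

```text
t: 35.15
position: [511.8, -77.4, 236.1]
tcp_rot: [-0.121, -0.697, -0.121, 0.697]
force: [-0.8, 0.4, -3.6]
width: 29.5
```

```bash
python3 - <<'E'
from h import *
st();snap('side','s16');snap('top','t16')
b=cv2.imread('pics/s16.png')[0:230,240:420]
cv2.imwrite('pics/c4.png',cv2.resize(b,None,fx=2.6,fy=2.6,interpolation=cv2.INTER_CUBIC))
tilt('side','s16',arm.get_obs()['position'][:2],-70.4,zmin=150,zmax=330)
import tubes as t
t.tubes('side','s16');t.tubes('top','t16')
E
```

```text
t 35.15 pos [511.8 -77.4 236.1] yaw -70.31 toolx [-0.  0. -1.] w 29.5 F [-0.84  0.37 -3.56] M [-0.065  0.092 -0.021] q6 0.85
-65 6 zmed 183.4 max 185.8 min 182.0
-55 26 zmed 188.4 max 192.3 min 175.6
-45 32 zmed 197.4 max 202.3 min 163.8
-35 27 zmed 205.2 max 210.8 min 200.0
-25 49 zmed 293.8 max 329.2 min 186.6
-15 8 zmed 215.9 max 222.2 min 185.9
35 4 zmed 278.1 max 278.9 min 276.1
45 31 zmed 280.3 max 284.2 min 277.2
55 23 zmed 272.7 max 279.3 min 267.9
65 13 zmed 265.4 max 268.0 min 262.4
side 1080 [487.1 373. ] [ 30.8 151.4] 67.8 32.7
top 639 [489.6 372.7] [ 30.1 149.2] 68.0 32.8
```

View pics/c4.png

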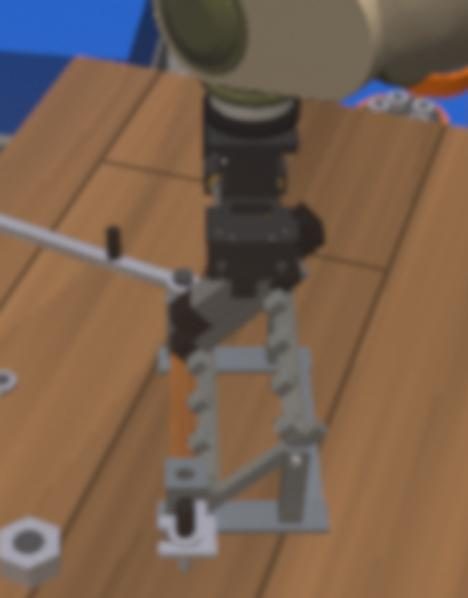

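Call:
drive_tool(deltas="0 0 -0.03 0 0.9;0 0 -0.06 0 0.9;0 0 -0.09 0 0.9;0 0 -0.12 0 0.9;0 0 -0.13 0 0.9;0 0 -0.138 0 0.9;0 0 -0.144 0 0.9;0 0 -0.148 0 0.9;0 0 -0.15 0 0.9;0 0 -0.15 0 0.9")

```text
t: 36.25
position: [512.0, -77.5, 116.2]
tcp_rot: [0.121, 0.697, 0.12, -0.697]
force: [-0.7, 0.3, -3.0]
width: 29.6
```

Call:
drive_tool(deltas="0 0 -0.002 0 0.9;0 0 -0.004 0 0.9;0 0 -0.006 0 0.9;0 0 -0.008 0 0.9;0 0 -0.009 0 0.9;0 0 -0.01 0 0.9;0 0 -0.01 0 0.9;0 0 -0.01 0 0.9;0 0 -0.01 0 0.9;0 0 -0.01 0 0.9", force=12)

```text
t: 37.25
position: [513.0, -77.6, 109.2]
tcp_rot: [0.121, 0.698, 0.12, -0.696]
force: [2.1, 1.2, 6.6]
width: 30.0
```

```bash
python3 - <<'E'
from h import *
st();snap('side','s17')
b=cv2.imread('pics/s17.png')[60:220,260:420]
cv2.imwrite('pics/c4.png',cv2.resize(b,None,fx=3.7,fy=3.7,interpolation=cv2.INTER_CUBIC))
E
```

```text
t 37.25 pos [513.  -77.6 109.2] yaw -70.39 toolx [ 0.004 -0.001 -1.   ] w 30.0 F [2.1  1.21 6.59] M [ 0.327 -0.298 -0.045] q6 0.85
```

View pics/c4.png

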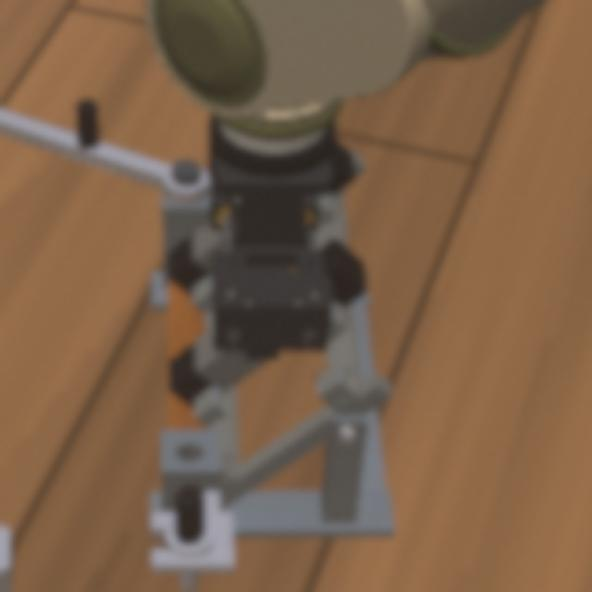

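Contact is made in the slot. I'll release and rise.

Call:
drive_tool(deltas="0 0 0 0 0.62;0 0 0 0 0.6;0 0 0 0 0.56;0 0 0 0 0.54;0 0 0 0 0.54;0 0 0 0 0.54;0 0 0 0 0.54;0 0 0.03 0 0.54;0 0 0.07 0 0.54;0 0 0.12 0 0.54")

```text
t: 38.3
position: [511.3, -77.3, 204.2]
tcp_rot: [-0.12, -0.696, -0.121, 0.698]
force: [0.2, 0.5, 0.1]
width: 40.3
```

```bash
python3 - <<'E'
from h import *
st();snap('side','s18');snap('top','t18')
b=cv2.imread('pics/s18.png')[60:220,260:420]
cv2.imwrite('pics/c4.png',cv2.resize(b,None,fx=3.7,fy=3.7,interpolation=cv2.INTER_CUBIC))
seat('s18',84);seat('s18',-28)
import tubes as t
t.tubes('side','s18');t.tubes('top','t18')
E
```

```text
t 38.30 pos [511.3 -77.3 204.2] yaw -70.39 toolx [-0.003  0.001 -1.   ] w 40.3 F [0.2  0.48 0.09] M [ 0.026 -0.005 -0.064] q6 0.85
slot 84 front 122 offset n 28.8 s range 12.1 73.6 y 65.9 98.4 tilt 42.0
slot -28 front 446 offset n 29.0 s range 12.8 151.7 y -45.6 -13.5 tilt 44.7
side 1070 [486.9 373.7] [ 30.9 150.6] 68.5 32.8
top 644 [489.5 373. ] [ 30.5 149.1] 67.9 33.0
```

View pics/c4.png

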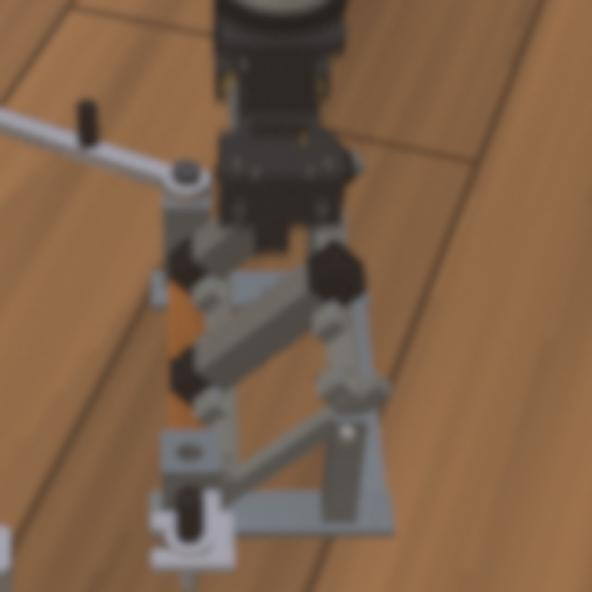

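Call:
drive_tool(deltas="-0.003 0.055 0 0.1 0.5;-0.006 0.11 0 0.2 0.5;-0.009 0.165 0 0.3 0.5;-0.012 0.22 0 0.4 0.5;-0.015 0.275 0 0.5 0.5;-0.018 0.33 0 0.6 0.5;-0.021 0.385 0 0.7 0.5;-0.024 0.44 0 0.8 0.5;-0.027 0.495 0 0.9 0.5;-0.03 0.55 0 1 0.5")

```text
t: 39.4
position: [487.3, 364.3, 203.1]
tcp_rot: [-0.454, -0.542, -0.454, 0.543]
force: [0.9, -0.3, -0.3]
width: 43.9
```

Call:
drive_tool(deltas="-0.001 0.013 0 0.14 0.5;-0.001 0.013 0 0.28 0.5;-0.001 0.013 0 0.42 0.5;-0.001 0.013 0 0.56 0.5;-0.001 0.013 0 0.7 0.5;-0.001 0.013 0 0.84 0.5;-0.001 0.013 -0.03 0.98 0.5;-0.001 0.013 -0.06 1 0.5;-0.001 0.013 -0.06 1 0.5;-0.001 0.013 -0.06 1 0.5")

```text
t: 40.4
position: [487.1, 373.0, 155.9]
tcp_rot: [0.663, 0.244, 0.664, -0.245]
force: [0.9, -0.4, 0.8]
width: 44.2
```

Call:
drive_tool(deltas="0 0 0 0.14 0.5;0 0 0 0.28 0.5;0 0 -0.02 0.307 0.5;0 0 -0.04 0.307 0.5;0 0 -0.06 0.307 0.5;0 0 -0.06 0.307 0.5;0 0 -0.06 0.307 0.5;0 0 -0.06 0.307 0.5;0 0 -0.06 0.307 0.5;0 0 -0.06 0.307 0.5")

```text
t: 41.4
position: [487.3, 373.1, 108.6]
tcp_rot: [0.694, 0.135, 0.694, -0.135]
force: [0.5, 0.1, 0.1]
width: 44.1
```

```bash
python3 tubes.py 19
python3 - <<'E'
from h import *
b=cv2.imread('pics/s19.png')[150:380,180:440]
cv2.imwrite('pics/c4.png',cv2.resize(b,None,fx=2.6,fy=2.6,interpolation=cv2.INTER_CUBIC))
E
```

```text
t 41.40 pos [487.3 373.1 108.6] yaw 68.03 toolx [ 0.001  0.    -1.   ] w 44.1 F [0.52 0.08 0.1 ] M [ 0.008 -0.104 -0.017] q6 -0.73
side 688 [461.3 384.2] [30.3 95.5] 69.1 32.7
```

View pics/c4.png

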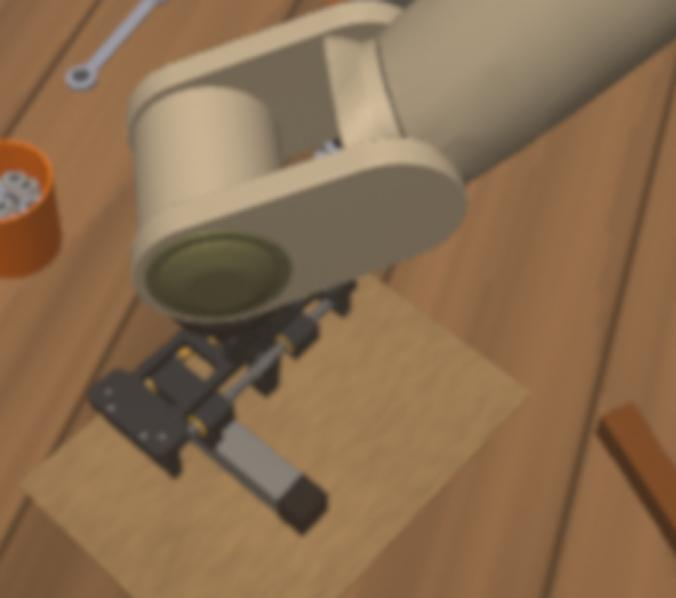

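Call:
drive_tool(deltas="0 0 -0.03 0 0.5;0 0 -0.06 0 0.5;0 0 -0.08 0 0.5;0 0 -0.096 0 0.5;0 0 -0.096 0 0.5;0 0 -0.096 0 0.9;0 0 -0.096 0 0.9;0 0 -0.096 0 0.9;0 0 -0.096 0 0.9;0 0 -0.096 0 0.9", force=20)

```text
t: 42.5
position: [487.5, 373.1, 32.0]
tcp_rot: [0.695, 0.135, 0.694, -0.134]
force: [-0.8, -1.6, 6.0]
width: 29.8
```

Call:
drive_tool(deltas="0 0 0.01 0 0.9;0 0 0.02 0 0.9;0 0 0.03 0 0.9;0 0 0.04 0 0.9;0 0 0.05 0 0.9;0 0 0.06 0 0.9;0 0 0.062 0 0.9;0 0 0.062 0 0.9;0 0 0.062 0 0.9;0 0 0.062 0 0.9")

```text
t: 43.5
position: [486.9, 372.9, 80.3]
tcp_rot: [0.694, 0.135, 0.694, -0.135]
force: [0.7, 0.1, -4.2]
width: 29.7
```

Call:
drive_tool(deltas="0 0 0 0 0.9;0 0 0 0 0.9;0 0 0 0 0.9;0 0 0 0 0.9;0 0 0 0 0.9;0 0 0 0 0.9;0 0 0 0 0.9;0 0 0 0 0.9;0 0 0 0 0.9;0 0 0 0 0.9", force=8)

```text
t: 44.5
position: [487.1, 373.0, 80.7]
tcp_rot: [0.694, 0.135, 0.694, -0.135]
force: [0.2, -0.0, -3.5]
width: 30.2
```

```bash
python3 - <<'E'
from h import *
st();snap('side','s20')
tilt('side','s20',arm.get_obs()['position'][:2],68)
b=cv2.imread('pics/s20.png')[150:380,180:440]
cv2.imwrite('pics/c4.png',cv2.resize(b,None,fx=2.6,fy=2.6,interpolation=cv2.INTER_CUBIC))
E
```

```text
t 44.50 pos [487.1 373.   80.7] yaw 68.03 toolx [ 0.  0. -1.] w 30.2 F [ 0.19 -0.04 -3.48] M [ 0.049 -0.153  0.004] q6 -0.73
-45 19 zmed 46.7 max 49.5 min 45.2
-35 115 zmed 53.1 max 219.9 min 45.8
-25 213 zmed 139.9 max 186.8 min 52.9
-15 84 zmed 69.6 max 139.8 min 62.0
-5 29 zmed 77.3 max 167.5 min 72.4
5 15 zmed 87.6 max 162.5 min 85.0
15 6 zmed 99.1 max 102.7 min 97.3
25 11 zmed 106.7 max 112.1 min 101.4
45 9 zmed 125.2 max 126.7 min 124.7
55 12 zmed 115.6 max 122.9 min 112.2
65 6 zmed 109.0 max 110.5 min 105.8
```

View pics/c4.png

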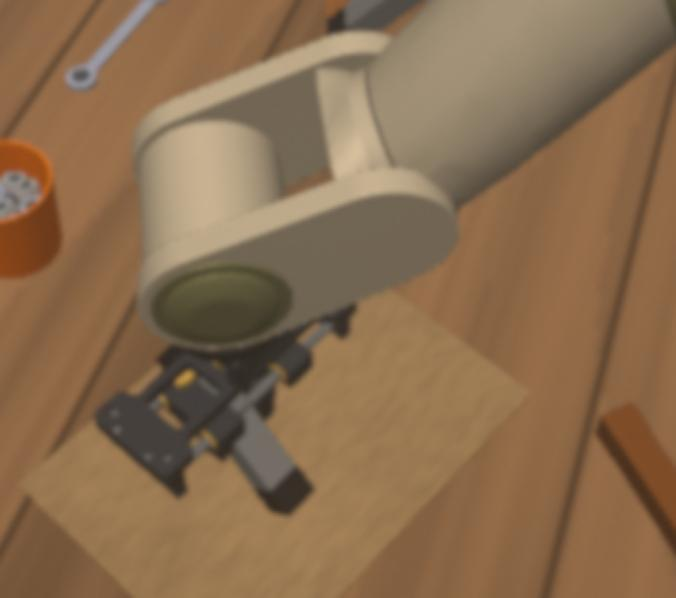

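Call:
drive_tool(deltas="0 0 0 0 0.9;0 0 0.01 0 0.9;0 0 0.03 0 0.9;0 0 0.055 0 0.9;0 0 0.08 0 0.9;0 0 0.11 -0.1 0.9;0 0 0.14 -0.2 0.9;0 0 0.17 -0.32 0.9;0 0 0.19 -0.44 0.9;0 0 0.194 -0.56 0.9", force=35)

```text
t: 45.55
position: [487.4, 373.1, 238.9]
tcp_rot: [0.626, 0.332, 0.624, -0.33]
force: [1.2, 0.2, -3.6]
width: 29.7
```

Call:
drive_tool(deltas="0.001 -0.015 0 -0.1 0.9;0.001 -0.05 0 -0.2 0.9;0.002 -0.1 0 -0.3 0.9;0.002 -0.15 0 -0.4 0.9;0.003 -0.2 0 -0.5 0.9;0.004 -0.25 0 -0.6 0.9;0.005 -0.3 0 -0.7 0.9;0.006 -0.35 0 -0.8 0.9;0.007 -0.4 0 -0.9 0.9;0.007 -0.45 0 -1 0.9")

```text
t: 46.55
position: [492.3, 11.4, 236.6]
tcp_rot: [0.376, 0.599, 0.376, -0.599]
force: [1.4, -0.2, -5.0]
width: 29.6
```

Call:
drive_tool(deltas="0 -0.03 0 -0.1 0.9;0 -0.047 0 -0.2 0.9;0 -0.047 0 -0.3 0.9;0 -0.047 0 -0.4 0.9;0 -0.047 0 -0.5 0.9;0 -0.047 0 -0.6 0.9;0 -0.047 0 -0.7 0.9;0 -0.047 0 -0.747 0.9;0 -0.047 0 -0.747 0.9;0 -0.047 0 -0.747 0.9")

```text
t: 47.55
position: [492.6, -24.6, 236.3]
tcp_rot: [0.121, 0.697, 0.121, -0.697]
force: [0.5, -0.2, -3.5]
width: 29.6
```

```bash
python3 - <<'E'
from h import *
st();snap('side','s21')
b=cv2.imread('pics/s21.png')[0:230,240:420]
cv2.imwrite('pics/c4.png',cv2.resize(b,None,fx=2.6,fy=2.6,interpolation=cv2.INTER_CUBIC))
tilt('side','s21',arm.get_obs()['position'][:2],-70.4,zmin=160,zmax=330)
E
```

```text
t 47.55 pos [492.6 -24.6 236.3] yaw -70.30 toolx [ 0. -0. -1.] w 29.6 F [ 0.53 -0.22 -3.53] M [-0.051  0.072  0.002] q6 0.94
-65 8 zmed 183.3 max 184.5 min 182.5
-55 37 zmed 190.1 max 197.0 min 183.1
-45 27 zmed 198.0 max 201.4 min 177.2
-35 37 zmed 205.7 max 213.1 min 196.2
-25 38 zmed 296.3 max 329.4 min 196.2
35 5 zmed 276.5 max 278.1 min 276.1
45 35 zmed 280.3 max 283.6 min 276.2
55 26 zmed 272.5 max 279.8 min 267.0
65 15 zmed 264.9 max 267.7 min 261.6
```

View pics/c4.png

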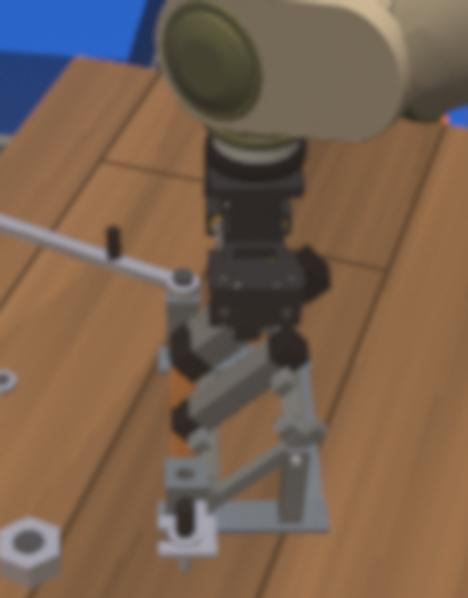

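Call:
drive_tool(deltas="0 0 -0.03 0 0.9;0 0 -0.06 0 0.9;0 0 -0.09 0 0.9;0 0 -0.12 0 0.9;0 0 -0.13 0 0.9;0 0 -0.138 0 0.9;0 0 -0.144 0 0.9;0 0 -0.148 0 0.9;0 0 -0.148 0 0.9;0 0 -0.148 0 0.9")

```text
t: 48.6
position: [492.9, -24.7, 118.0]
tcp_rot: [0.121, 0.697, 0.12, -0.696]
force: [-0.1, -0.1, -3.2]
width: 29.8
```

```bash
python3 - <<'E'
from h import *
st()
E
```

```text
t 48.60 pos [492.9 -24.7 118. ] yaw -70.38 toolx [ 0.001 -0.    -1.   ] w 29.8 F [-0.07 -0.15 -3.23] M [0.016 0.034 0.035] q6 0.94
```

Call:
drive_tool(deltas="0 0 -0.002 0 0.9;0 0 -0.003 0 0.9;0 0 -0.004 0 0.9;0 0 -0.005 0 0.9;0 0 -0.006 0 0.9;0 0 -0.007 0 0.9;0 0 -0.008 0 0.9;0 0 -0.008 0 0.9;0 0 -0.008 0 0.9;0 0 -0.008 0 0.9", force=12)

```text
t: 49.6
position: [492.7, -24.6, 111.1]
tcp_rot: [0.12, 0.697, 0.12, -0.697]
force: [0.2, -0.3, -3.2]
width: 30.5
```

```bash
python3 - <<'E'
from h import *
st();snap('side','s22')
b=cv2.imread('pics/s22.png')[60:220,260:420]
cv2.imwrite('pics/c4.png',cv2.resize(b,None,fx=3.7,fy=3.7,interpolation=cv2.INTER_CUBIC))
E
```

```text
t 49.60 pos [492.7 -24.6 111.1] yaw -70.39 toolx [ 0.  0. -1.] w 30.5 F [ 0.24 -0.26 -3.22] M [0.004 0.003 0.018] q6 0.94
```

View pics/c4.png

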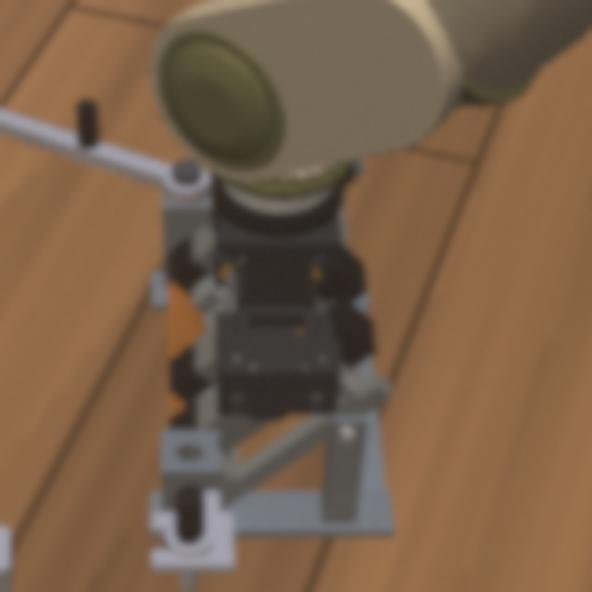

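Call:
drive_tool(deltas="0 0 -0.001 0 0.9;0 0 -0.002 0 0.9;0 0 -0.003 0 0.9;0 0 -0.004 0 0.9;0 0 -0.004 0 0.9;0 0 -0.004 0 0.9;0 0 -0.004 0 0.9;0 0 -0.004 0 0.9;0 0 -0.004 0 0.9;0 0 -0.004 0 0.9", force=12)

```text
t: 50.65
position: [493.8, -24.7, 109.4]
tcp_rot: [0.121, 0.698, 0.12, -0.695]
force: [0.3, 2.2, 11.9]
width: 30.1
```

```bash
python3 - <<'E'
from h import *
st()
E
```

```text
t 50.65 pos [493.8 -24.7 109.4] yaw -70.39 toolx [ 0.004 -0.001 -1.   ] w 30.1 F [ 0.26  2.23 11.92] M [ 0.408 -0.056  0.023] q6 0.94
```

Call:
drive_tool(deltas="0 0 0 0 0.62;0 0 0 0 0.6;0 0 0 0 0.56;0 0 0 0 0.54;0 0 0 0 0.54;0 0 0 0 0.54;0 0 0 0 0.54;0 0 0.03 0 0.54;0 0 0.07 0 0.54;0 0 0.12 0 0.54")

```text
t: 51.65
position: [492.1, -24.5, 204.3]
tcp_rot: [-0.12, -0.696, -0.121, 0.698]
force: [0.6, -0.3, 0.3]
width: 40.4
```

Call:
drive_tool(deltas="0 0.02 0.03 0 0.54;0 0.06 0.06 0 0.54;-0.02 0.1 0.06 0 0.54;-0.04 0.14 0.06 0 0.54;-0.05 0.18 0.06 0 0.54;-0.05 0.22 0.06 0 0.54;-0.05 0.26 0.06 0 0.54;-0.05 0.28 0.06 0 0.54;-0.05 0.28 0.06 0 0.54;-0.05 0.28 0.06 0 0.54")

```text
t: 52.65
position: [452.6, 199.1, 251.8]
tcp_rot: [-0.121, -0.697, -0.121, 0.697]
force: [-0.1, 0.4, -0.1]
width: 40.7
```

```bash
python3 - <<'E'
from h import *
st();snap('side','s23');snap('top','t23')
for y in(84,28,-28,-84):
    for a in (('s23',y),('t23',y,'top',(527.3,32))):
        try: seat(*a)
        except Exception as e: print(y,e)
b=cv2.imread('pics/s23.png')[60:220,220:420]
cv2.imwrite('pics/c4.png',cv2.resize(b,None,fx=3.7,fy=3.7,interpolation=cv2.INTER_CUBIC))
b=cv2.imread('pics/t23.png')[90:310,300:540]
cv2.imwrite('pics/c5.png',cv2.resize(b,None,fx=2.7,fy=2.7,interpolation=cv2.INTER_CUBIC))
E
```

```text
t 52.65 pos [452.6 199.1 251.8] yaw -70.35 toolx [-0. -0. -1.] w 40.7 F [-0.13  0.35 -0.07] M [-0.002 -0.016 -0.045] q6 1.40
84 zero-size array to reduction operation minimum which has no identity
slot 84 front 466 offset n 29.5 s range 10.7 154.0 y 67.8 98.6 tilt 44.7
28 zero-size array to reduction operation minimum which has no identity
28 zero-size array to reduction operation minimum which has no identity
slot -28 front 79 offset n 28.8 s range 126.4 152.0 y -45.3 -16.9 tilt 38.1
slot -28 front 457 offset n 29.7 s range 12.5 152.6 y -44.7 -13.3 tilt 44.5
slot -84 front 139 offset n 28.9 s range 95.1 151.7 y -95.5 -64.3 tilt 46.8
slot -84 front 451 offset n 29.9 s range 10.8 153.2 y -94.2 -64.2 tilt 44.7h.py:45: RuntimeWarning: Mean of empty slice.
  print('slot',y,'front',len(q),'offset n %.1f'%((-(q[:,0]+60)+(q[:,2]-30))/2**.5).mean(),'s range %.1f %.1f'%(s.min(),s.max()),'y %.1f %.1f'%(q[:,1].min(),q[:,1].max()),'tilt',np.degrees(np.arctan(np.polyfit(q[:,0],q[:,2],1)[0])).round(1))
  ret = ret.dtype.type(ret / rcount)
```

View pics/c4.png

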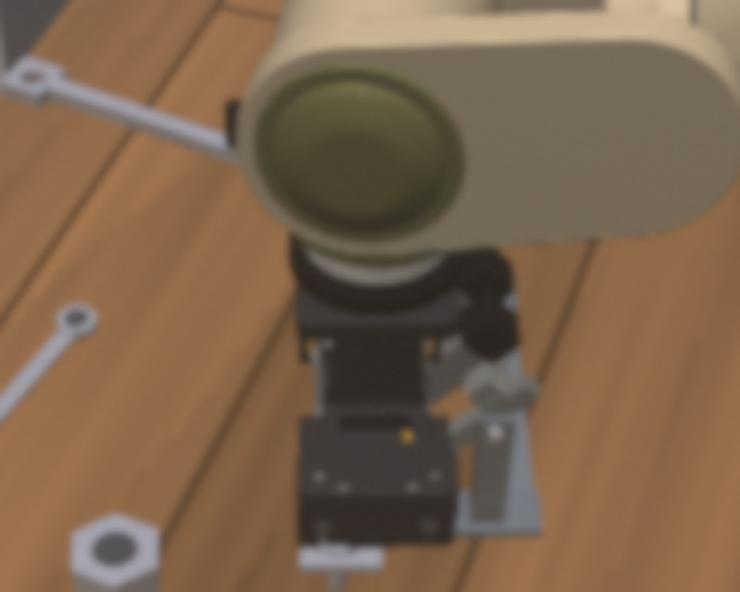

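View pics/c5.png

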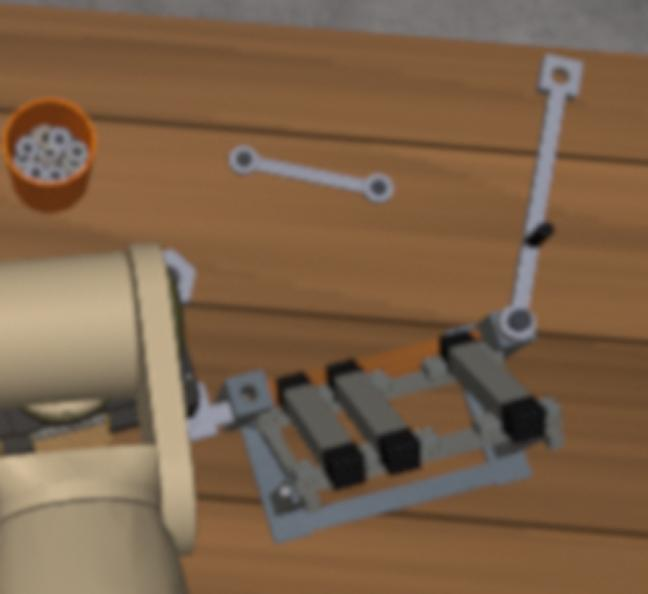

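```bash
python3 - <<'E'
from h import *
for n,t in(('top','t23'),('side','s13'),('side','s18')):
    c=cloud(n,np.load(f'pics/{t}.npz')['d']).reshape(-1,3)
    q=c[(c[:,2]>123)&(c[:,2]<130)&(np.linalg.norm(c[:,:2]-[691,-222],axis=1)<25)]; print(n,len(q),cv2.minEnclosingCircle(q[:,:2].astype(np.float32)))
    b=c[(abs(c[:,2]-93.5)<2.5)&(c[:,0]>640)&(c[:,0]<850)&(abs(c[:,1]+225)<50)]
    b=b[np.linalg.norm(b[:,:2]-[691,-222],axis=1)>15]
    m=b[:,0]<820
    print(len(b),np.degrees(np.arctan(np.polyfit(b[m,0],b[m,1],1)[0])), np.polyval(np.polyfit(b[m,0],b[m,1],1),690))
E
```

```text
top 29 ((692.8184814453125, -222.20616149902344), 8.438082695007324)
297 -8.959756586989576 -221.11325514367405
side 24 ((689.5240478515625, -220.26942443847656), 9.122163772583008)
226 -9.209829811094906 -221.08100316314227
side 24 ((688.9553833007812, -221.80747985839844), 9.12061882019043)
238 -9.015194366175958 -221.38985325409882
```

Call:
drive_tool(deltas="0.025 -0.045 -0.01 -0.05 0.54;0.05 -0.09 -0.02 -0.1 0.54;0.08 -0.14 -0.03 -0.15 0.54;0.11 -0.19 -0.04 -0.2 0.54;0.14 -0.24 -0.04 -0.25 0.54;0.17 -0.3 -0.04 -0.3 0.54;0.2 -0.355 -0.04 -0.35 0.54;0.23 -0.41 -0.04 -0.4 0.54;0.26 -0.46 -0.05 -0.45 0.54;0.285 -0.505 -0.06 -0.478 0.54")

```text
t: 53.75
position: [680.9, -208.4, 203.7]
tcp_rot: [-0.057, 0.705, -0.058, -0.705]
force: [0.3, 0.6, 0.2]
width: 40.5
```

Call:
drive_tool(deltas="0.012 -0.0205 0 0 0.54;0.012 -0.0205 0 0 0.54;0.012 -0.0205 -0.03 0 0.54;0.012 -0.0205 -0.06 0 0.54;0.012 -0.0205 -0.07 0 0.54;0.012 -0.0205 -0.07 0 0.54;0.012 -0.0205 -0.07 0 0.54;0.012 -0.0205 -0.07 0 0.54;0.012 -0.0205 -0.07 0 0.54;0.012 -0.0205 -0.07 0 0.54")

```text
t: 54.75
position: [690.4, -221.1, 148.6]
tcp_rot: [-0.056, 0.705, -0.056, -0.705]
force: [-0.4, -0.6, -0.5]
width: 40.6
```

```bash
python3 - <<'E'
from h import *
st();snap('side','s24')
b=cv2.imread('pics/s24.png')[0:200,180:380]
cv2.imwrite('pics/c4.png',cv2.resize(b,None,fx=3,fy=3,interpolation=cv2.INTER_CUBIC))
for y in (84,-28,-84): seat('s24',y)
E
```

```text
t 54.75 pos [ 690.4 -221.1  148.6] yaw -99.07 toolx [ 0.001 -0.    -1.   ] w 40.6 F [-0.38 -0.64 -0.54] M [-0.033 -0.014 -0.014] q6 1.26
slot 84 front 381 offset n 28.8 s range 12.3 151.8 y 67.0 99.4 tilt 44.8
slot -28 front 442 offset n 29.1 s range 11.5 151.1 y -47.7 -12.4 tilt 44.8
slot -84 front 469 offset n 29.1 s range 11.5 151.6 y -96.6 -62.0 tilt 45.0
```

View pics/c4.png

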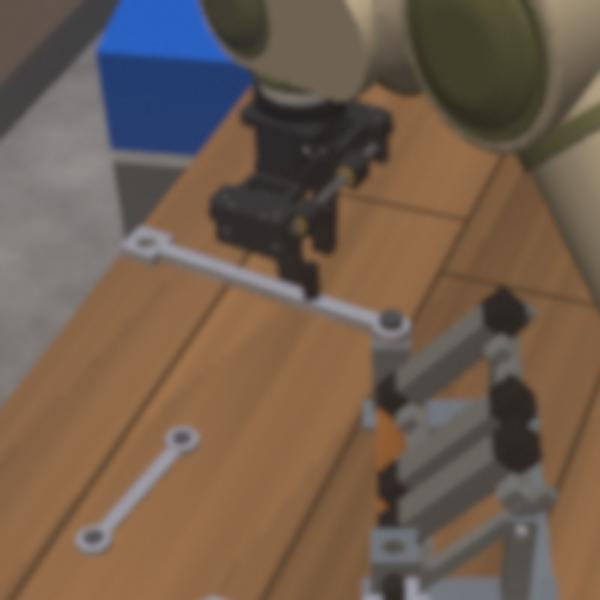

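Call:
drive_tool(deltas="0 0 -0.018 0 0.54;0 0 -0.035 0 0.54;0 0 -0.035 0 0.9;0 0 -0.035 0 0.9;0 0 -0.035 0 0.9;0 0 -0.035 0 0.9;0 0 -0.035 0 0.9;0 0 -0.035 0 0.9;0 0 -0.035 0 0.9;0 0 -0.035 0 0.9", force=15)

```text
t: 55.8
position: [690.5, -221.3, 120.6]
tcp_rot: [-0.056, 0.705, -0.056, -0.704]
force: [0.4, -3.9, 2.9]
width: 15.2
```

```bash
python3 - <<'E'
from h import *
st()
H=np.array([611,-208.5])
f=lambda ph:H+80*np.array([np.cos(np.radians(109.6-ph)),np.sin(np.radians(109.6-ph))])
L=[118.65-6*k for k in range(20)]+[0]
b=f(L[0])
for i,ph in enumerate(L):
    if i==10: print('--'); 
    print(i,round(ph,2),((f(ph)-(b if i<=10 else f(L[10])))/800).round(4),round((L[0 if i<=10 else 10]-ph)/60,3))
print(b,f(0))
E
```

```text
t 55.80 pos [ 690.5 -221.3  120.6] yaw -99.07 toolx [ 0.001 -0.001 -1.   ] w 15.2 F [ 0.42 -3.91  2.95] M [-0.371 -0.221  0.074] q6 1.26
0 118.65 [0. 0.] 0.0
1 112.65 [0.0011 0.0104] 0.1
2 106.65 [0.0011 0.0209] 0.2
3 100.65 [0.     0.0313] 0.3
4 94.65 [-0.0021  0.0415] 0.4
5 88.65 [-0.0054  0.0515] 0.5
6 82.65 [-0.0096  0.0611] 0.6
7 76.65 [-0.0148  0.0701] 0.7
8 70.65 [-0.021   0.0786] 0.8
9 64.65 [-0.028   0.0864] 0.9
--
10 58.65 [-0.0358  0.0934] 1.0
11 52.65 [-0.0085  0.0062] 0.1
12 46.65 [-0.0175  0.0114] 0.2
13 40.65 [-0.0271  0.0157] 0.3
14 34.65 [-0.037   0.0189] 0.4
15 28.65 [-0.0473  0.0211] 0.5
16 22.65 [-0.0577  0.0222] 0.6
17 16.65 [-0.0681  0.0222] 0.7
18 10.65 [-0.0786  0.0211] 0.8
19 4.65 [-0.0888  0.019 ] 0.9
20 0 [-0.0965  0.0165] 0.978
[ 690.00411598 -221.08370608] [ 584.16387442 -133.13540378]
```

Call:
drive_tool(deltas="0.0011 0.0104 0 0.1 0.9;0.0011 0.0209 0 0.2 0.9;0 0.0313 0 0.3 0.9;-0.0021 0.0415 0 0.4 0.9;-0.0054 0.0515 0 0.5 0.9;-0.0096 0.0611 0 0.6 0.9;-0.0148 0.0701 0 0.7 0.9;-0.021 0.0786 0 0.8 0.9;-0.028 0.0864 0 0.9 0.9;-0.0358 0.0934 0 1 0.9")

```text
t: 56.8
position: [660.7, -147.5, 120.5]
tcp_rot: [-0.306, -0.637, -0.305, 0.639]
force: [-5.0, -9.3, 4.9]
width: 15.3
```

```bash
python3 - <<'E'
from h import *
st()
E
```

```text
t 56.80 pos [ 660.7 -147.5  120.5] yaw -38.87 toolx [-0.001 -0.002 -1.   ] w 15.3 F [-5.03 -9.33  4.91] M [-1.48   0.741 -0.083] q6 0.29
```

Call:
drive_tool(deltas="-0.0085 0.0062 0 0.1 0.9;-0.0175 0.0114 0 0.2 0.9;-0.0271 0.0157 0 0.3 0.9;-0.037 0.0189 0 0.4 0.9;-0.0473 0.0211 0 0.5 0.9;-0.0577 0.0222 0 0.6 0.9;-0.0681 0.0222 0 0.7 0.9;-0.0786 0.0211 0 0.8 0.9;-0.0888 0.019 0 0.9 0.9;-0.0945 0.0172 0 0.96 0.9")

```text
t: 57.8
position: [586.2, -133.5, 120.5]
tcp_rot: [0.576, 0.412, 0.574, -0.412]
force: [2.9, -5.6, 1.3]
width: 15.2
```

```bash
python3 - <<'E'
from h import *
st()
E
```

```text
t 57.80 pos [ 586.2 -133.5  120.5] yaw 18.71 toolx [ 0.002 -0.002 -1.   ] w 15.2 F [ 2.88 -5.57  1.32] M [-0.871 -0.563 -0.1  ] q6 -0.75
```

Call:
drive_tool(deltas="-0.001 0 0 0 0.9;-0.002 0 0 0 0.9;-0.003 0 0 0 0.9;-0.004 -0.0005 0 0 0.9;-0.004 -0.0005 0 0 0.9;-0.004 -0.0005 0 0 0.9;-0.004 -0.0005 0 0 0.9;-0.004 -0.0005 0 0 0.9;-0.004 -0.0005 0 0 0.9;-0.004 -0.0005 0 0 0.9")

```text
t: 58.8
position: [583.9, -134.2, 120.5]
tcp_rot: [0.575, 0.413, 0.572, -0.413]
force: [4.2, -7.0, 0.6]
width: 15.3
```

```bash
python3 - <<'E'
from h import *
st()
E
```

```text
t 58.80 pos [ 583.9 -134.2  120.5] yaw 18.52 toolx [ 0.003 -0.003 -1.   ] w 15.3 F [ 4.24 -7.02  0.56] M [-1.276 -0.779  0.079] q6 -0.75
```

Call:
drive_tool(deltas="-0.001 0 0 0 0.9;-0.002 -0.0005 0 0 0.9;-0.003 -0.001 0 0 0.9;-0.003 -0.001 0 0 0.9;-0.003 -0.001 0 0 0.9;-0.003 -0.001 0 0 0.9;-0.003 -0.001 0 0 0.9;-0.003 -0.001 0 0 0.9;-0.003 -0.001 0 0 0.9;-0.003 -0.001 0 0 0.9")

```text
t: 59.8
position: [583.1, -134.4, 120.6]
tcp_rot: [0.576, 0.414, 0.571, -0.412]
force: [13.1, -3.7, -2.9]
width: 15.3
```

```bash
python3 - <<'E'
from h import *
st()
E
```

```text
t 59.80 pos [ 583.1 -134.4  120.6] yaw 18.52 toolx [ 0.007 -0.002 -1.   ] w 15.3 F [13.12 -3.74 -2.9 ] M [-0.622 -2.179  0.059] q6 -0.75
```

Call:
drive_tool(deltas="-0.003 -0.001 0 0 0.68;-0.003 -0.001 0 0 0.68;-0.003 -0.001 0 0 0.68;-0.003 -0.001 0 0 0.68;-0.003 -0.001 0 0 0.68;0 0 0.02 0 0.66;0 0 0.05 0 0.66;0 0 0.09 0 0.66;0 0.05 0.1 0 0.6;-0.01 0.1 0.1 0 0.5")

```text
t: 60.8
position: [573.1, -53.5, 201.4]
tcp_rot: [0.575, 0.414, 0.573, -0.413]
force: [0.2, 0.3, -0.4]
width: 41.3
```

```bash
python3 - <<'E'
from h import *
st();snap('side','s25');snap('top','t25')
b=cv2.imread('pics/s25.png')[70:230,240:400]
cv2.imwrite('pics/c4.png',cv2.resize(b,None,fx=3.7,fy=3.7,interpolation=cv2.INTER_CUBIC))
P={}
for n,t in(('top','t25'),('side','s25')):
    c=cloud(n,np.load(f'pics/{t}.npz')['d']).reshape(-1,3)
    for nm,z0,z1,q in(('pin',99,105,(506,86)),('knob',124,130,(584,-133))):
        k=c[(c[:,2]>z0)&(c[:,2]<z1)&(np.linalg.norm(c[:,:2]-q,axis=1)<18)]
        if len(k)>5: print(n,nm,len(k),cv2.minEnclosingCircle(k[:,:2].astype(np.float32)))
E
```

```text
t 60.80 pos [573.1 -53.5 201.4] yaw 18.42 toolx [ 0.003 -0.001 -1.   ] w 41.3 F [ 0.24  0.35 -0.43] M [-0.033 -0.126  0.003] q6 -0.62
top pin 34 ((508.6484375, 87.67912292480469), 8.833150863647461)
side pin 37 ((506.7284240722656, 87.9025650024414), 9.208250045776367)
side knob 16 ((583.1825561523438, -131.39035034179688), 7.333933353424072)
```

View pics/c4.png

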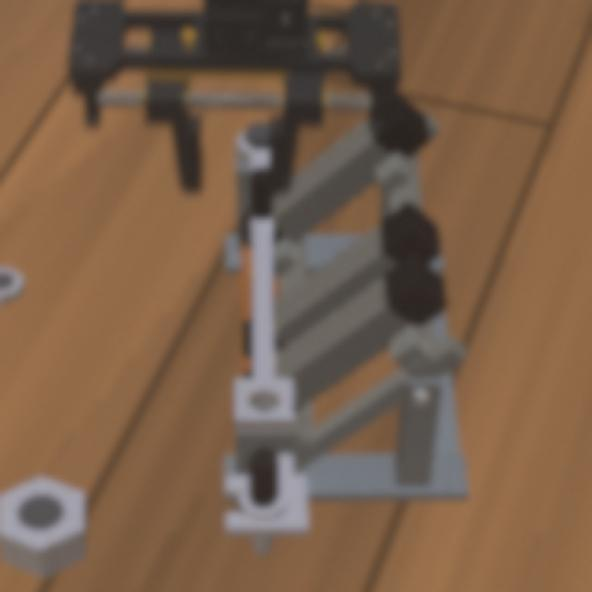

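```bash
python3 - <<'E'
from h import *
h=np.array([610.6,-208.3]);p=np.array([525,32.2]);d=(p-h)/np.linalg.norm(p-h);nn=np.array([-d[1],d[0]])
for n,t in(('top','top0'),('side','side0'),('top','t25'),('side','s25')):
    Z=np.load(f'pics/{t}.npz'); c=cloud(n,Z['d']).reshape(-1,3)
    bar=c[(abs(c[:,2]-93.5)<2.5)]; s=(bar[:,:2]-h)@d; o=(bar[:,:2]-h)@nn
    k=(s>105)&(s<230)&(abs(o)<12)
    if k.sum()>10:
        f=np.polyfit(s[k],o[k],1); print(t,k.sum(),f, 'at 240: %.2f'%np.polyval(f,240))
    k=(s>236)&(s<275)&(abs(o)<22)
    if k.sum()>10: print('  head',k.sum(),'o range',np.percentile(o[k],[2,98]).round(1),'mean',o[k].mean().round(2),'s',np.percentile(s[k],[2,98]).round(1))
E
```

```text
top0 237 [ 0.00434446 -3.11643505] at 240: -2.07
  head 86 o range [-20.4  15.3] mean 0.85 s [236.6 271.5]
side0 139 [ 0.01781367 -2.26918177] at 240: 2.01
  head 94 o range [-16.4  18.1] mean 1.03 s [238.4 273.8]
t25 84 [ 0.00679738 -3.91000906] at 240: -2.28
  head 145 o range [-19.6  15. ] mean -1.98 s [236.9 271.5]
s25 189 [ 0.01374732 -1.54237029] at 240: 1.76
  head 140 o range [-16.4  17.9] mean 0.82 s [237.3 273.6]
```

Call:
drive_tool(deltas="-0.02 0.04 0 0.02 0.5;-0.04 0.085 0 0.02 0.5;-0.06 0.13 0 0.02 0.5;-0.083 0.177 0 0.02 0.5;-0.083 0.177 0 0.02 0.5;-0.083 0.177 -0.04 0.02 0.5;-0.083 0.177 -0.08 0.02 0.5;-0.083 0.177 -0.083 0.02 0.5;-0.083 0.177 -0.083 0.02 0.5;-0.083 0.177 -0.083 0.02 0.5")

```text
t: 61.9
position: [507.0, 87.3, 134.9]
tcp_rot: [0.579, 0.407, 0.577, -0.407]
force: [-0.1, -0.2, 0.8]
width: 44.0
```

```bash
python3 - <<'E'
from h import *
st();snap('side','s26')
b=cv2.imread('pics/s26.png')[70:230,240:400]
cv2.imwrite('pics/c4.png',cv2.resize(b,None,fx=3.7,fy=3.7,interpolation=cv2.INTER_CUBIC))
E
```

```text
t 61.90 pos [507.   87.3 134.9] yaw 19.71 toolx [ 0.002 -0.    -1.   ] w 44.0 F [-0.11 -0.25  0.77] M [-0.005 -0.098  0.018] q6 -0.40
```

View pics/c4.png

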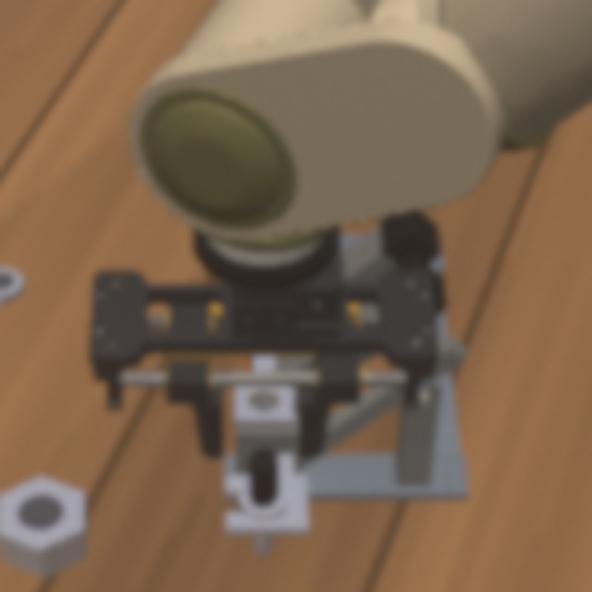

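Call:
drive_tool(deltas="0 0.001 -0.03 0 0.5;0 0.001 -0.05 0 0.5;0 0.001 -0.055 0 0.5;0 0.001 -0.055 0 0.9;0 0.001 -0.055 0 0.9;0 0.001 -0.055 0 0.9;0 0.001 -0.055 0 0.9;0 0.001 -0.055 0 0.9;0 0.001 -0.055 0 0.9;0 0.001 -0.055 0 0.9", force=20)

```text
t: 62.95
position: [506.4, 88.6, 90.3]
tcp_rot: [0.579, 0.407, 0.578, -0.407]
force: [-1.8, -0.9, 6.3]
width: 17.3
```

```bash
python3 - <<'E'
from h import *
st()
E
```

```text
t 62.95 pos [506.4  88.6  90.3] yaw 19.74 toolx [ 0.001 -0.    -1.   ] w 17.3 F [-1.81 -0.94  6.3 ] M [-0.15   0.07   0.005] q6 -0.40
```

Call:
drive_tool(deltas="0 0 0 0 0.9;0 0 0.01 0 0.9;0 0 0.03 0 0.9;0 0 0.05 0 0.9;0 0 0.07 0 0.9;0 0 0.09 0 0.9;0 0 0.112 0 0.9;0.01 -0.035 0.112 0 0.9;0.0233 -0.0705 0.112 0 0.9;0.0233 -0.0705 0.112 0 0.9", force=35)

```text
t: 63.95
position: [525.7, 29.8, 179.5]
tcp_rot: [0.578, 0.408, 0.577, -0.408]
force: [-0.1, 0.8, -0.2]
width: 17.0
```

Call:
drive_tool(deltas="0 0 0 0 0.9;0 0 0 0 0.9;0 0 0 0 0.9;0 0 0 0 0.9;0 0 0 0 0.9;0 0 0 0 0.9;0 0 0 0 0.9;0 0 0 0 0.9;0 0 0 0 0.9;0 0 0 0 0.9")

```text
t: 64.95
position: [524.7, 32.2, 179.1]
tcp_rot: [0.578, 0.407, 0.578, -0.407]
force: [-0.1, -0.1, -1.3]
width: 17.0
```

```bash
python3 - <<'E'
from h import *
st();snap('side','s27');snap('top','t27')
b=cv2.imread('pics/s27.png')[70:230,240:400]
cv2.imwrite('pics/c4.png',cv2.resize(b,None,fx=3.7,fy=3.7,interpolation=cv2.INTER_CUBIC))
b=cv2.imread('pics/s2.png')[70:230,240:400]
cv2.imwrite('pics/c5.png',cv2.resize(b,None,fx=3.7,fy=3.7,interpolation=cv2.INTER_CUBIC))
E
```

```text
t 64.95 pos [524.7  32.2 179.1] yaw 19.73 toolx [-0. -0. -1.] w 17.0 F [-0.06 -0.12 -1.26] M [-0.033 -0.123 -0.031] q6 -0.51
```

View pics/c4.png

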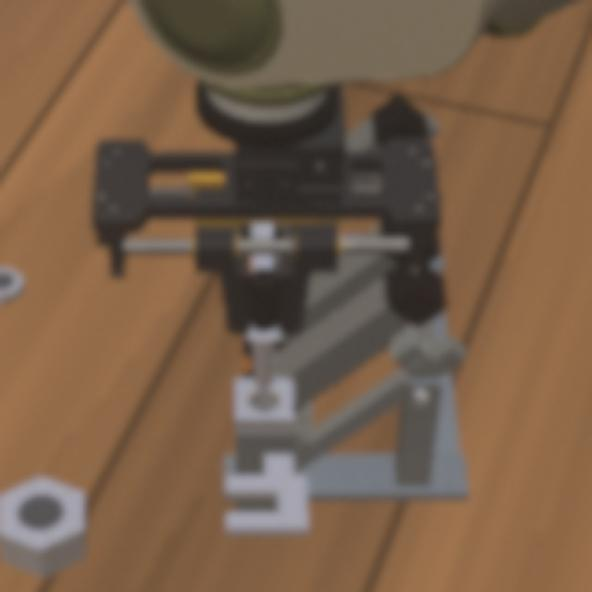

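View pics/c5.png

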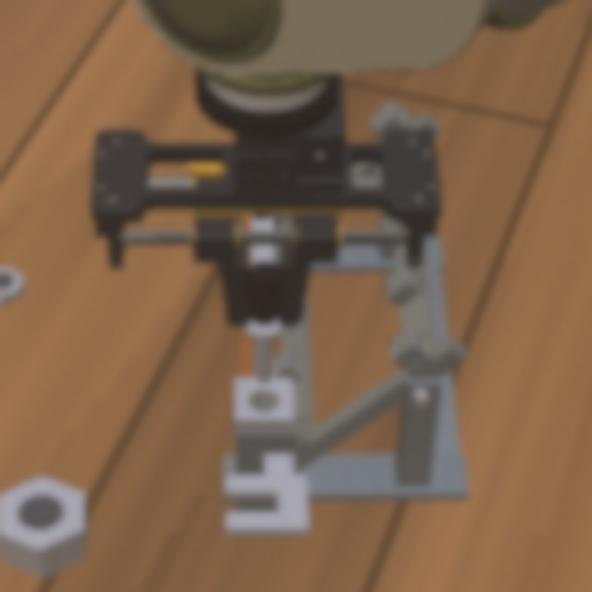

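Call:
drive_tool(deltas="0 0 -0.005 0 0.9;0 0 -0.01 0 0.9;0 0 -0.015 0 0.9;0 0 -0.02 0 0.9;0 0 -0.025 0 0.9;0 0 -0.03 0 0.9;0 0 -0.035 0 0.9;0 0 -0.04 0 0.9;0 0 -0.04 0 0.9;0 0 -0.04 0 0.9")

```text
t: 66.05
position: [524.7, 32.2, 147.2]
tcp_rot: [0.578, 0.407, 0.578, -0.407]
force: [0.6, 0.0, -0.7]
width: 16.9
```

```bash
python3 - <<'E'
from h import *
st()
E
```

```text
t 66.05 pos [524.7  32.2 147.2] yaw 19.74 toolx [ 0. -0. -1.] w 16.9 F [ 0.62  0.04 -0.74] M [-0.021 -0.143  0.017] q6 -0.51
```

Call:
drive_tool(deltas="0 0 -0.006 0 0.9;0 0 -0.012 0 0.9;0 0 -0.018 0 0.9;0 0 -0.024 0 0.9;0 0 -0.028 0 0.9;0 0 -0.03 0 0.9;0 0 -0.031 0 0.9;0 0 -0.032 0 0.9;0 0 -0.032 0 0.9;0 0 -0.032 0 0.9")

```text
t: 67.05
position: [524.7, 32.2, 121.7]
tcp_rot: [0.578, 0.407, 0.578, -0.407]
force: [0.0, 0.3, -0.6]
width: 16.7
```

```bash
python3 - <<'E'
from h import *
st()
E
```

```text
t 67.05 pos [524.7  32.2 121.7] yaw 19.73 toolx [ 0. -0. -1.] w 16.7 F [ 0.02  0.27 -0.64] M [-0.079 -0.138  0.041] q6 -0.51
```

Home with no force. I release, rise and move clear.

Call:
drive_tool(deltas="0 0 0 0 0.6;0 0 0 0 0.6;0 0 0 0 0.55;0 0 0 0 0.5;0 0 0 0 0.5;0 0 0 0 0.5;0 0 0 0 0.5;0 0 0.04 0 0.5;0 0 0.08 0 0.5;0 0 0.12 0 0.5")

```text
t: 68.05
position: [524.5, 32.3, 218.7]
tcp_rot: [0.578, 0.407, 0.578, -0.407]
force: [-0.1, -0.3, 0.5]
width: 43.7
```

Call:
drive_tool(deltas="-0.01 0.05 0.02 0 0.5;-0.03 0.1 0.04 0 0.5;-0.05 0.15 0.04 0 0.5;-0.08 0.2 0.04 0 0.5;-0.1 0.25 0.04 0 0.5;-0.12 0.3 0.04 0 0.5;-0.12 0.35 0.04 0 0.5;-0.12 0.4 0.04 0 0.5;-0.12 0.4 0.04 0 0.5;-0.12 0.4 0.04 0 0.5")

```text
t: 69.05
position: [428.4, 352.6, 249.2]
tcp_rot: [0.579, 0.406, 0.579, -0.407]
force: [-0.6, -0.9, -0.5]
width: 44.4
```

```bash
python3 - <<'E'
from h import *
st();snap('side','s28');snap('top','t28')
for y in (84,-28,-84): seat('s28',y)
b=cv2.imread('pics/s28.png')[70:230,240:400]
cv2.imwrite('pics/c4.png',cv2.resize(b,None,fx=3.7,fy=3.7,interpolation=cv2.INTER_CUBIC))
b=cv2.imread('pics/t28.png')[130:300,290:520]
cv2.imwrite('pics/c5.png',cv2.resize(b,None,fx=3,fy=3,interpolation=cv2.INTER_CUBIC))
for n,t in(('top','top0'),('side','side0'),('top','t28'),('side','s28')):
    c=cloud(n,np.load(f'pics/{t}.npz')['d']).reshape(-1,3)
    for nm,z0,z1,q in(('pin',129,137,(525,32)),('knob',124,131,(584,-133)),('nut',25,34,(647,112))):
        k=c[(c[:,2]>z0)&(c[:,2]<z1)&(np.linalg.norm(c[:,:2]-q,axis=1)<32)]
        if nm!='nut': k=k[np.linalg.norm(k[:,:2]-q,axis=1)<15]
        if len(k)>5: print(t,nm,len(k),cv2.minEnclosingCircle(k[:,:2].astype(np.float32)),k[:,2].mean())
E
```

```text
t 69.05 pos [428.4 352.6 249.2] yaw 19.82 toolx [-0.001 -0.001 -1.   ] w 44.4 F [-0.56 -0.9  -0.46] M [-0.004 -0.07  -0.02 ] q6 0.13h.py:45: RuntimeWarning: Mean of empty slice.
  print('slot',y,'front',len(q),'offset n %.1f'%((-(q[:,0]+60)+(q[:,2]-30))/2**.5).mean(),'s range %.1f %.1f'%(s.min(),s.max()),'y %.1f %.1f'%(q[:,1].min(),q[:,1].max()),'tilt',np.degrees(np.arctan(np.polyfit(q[:,0],q[:,2],1)[0])).round(1))
  ret = ret.dtype.type(ret / rcount)
Traceback (most recent call last):
  File "h.py", line 45, in seat
    print('slot',y,'front',len(q),'offset n %.1f'%((-(q[:,0]+60)+(q[:,2]-30))/2**.5).mean(),'s range %.1f %.1f'%(s.min(),s.max()),'y %.1f %.1f'%(q[:,1].min(),q[:,1].max()),'tilt',np.degrees(np.arctan(np.polyfit(q[:,0],q[:,2],1)[0])).round(1))
                                                                                                                 ~~~~~^^
ValueError: zero-size array to reduction operation minimum which has no identity
```

The pictures are the old crops, because the script stopped when the arm hid a tube. I'll move the arm further away and look again.

Call:
drive_tool(deltas="-0.04 0.015 0 0 0.5;-0.08 0.03 0 0 0.5;-0.12 0.045 0 0 0.5;-0.16 0.06 0 0 0.5;-0.2 0.075 0 0 0.5;-0.24 0.09 0 0 0.5;-0.28 0.1 0 0 0.5;-0.32 0.11 0 0 0.5;-0.35 0.12 0 0 0.5;-0.35 0.12 0 0 0.5")

```text
t: 70.15
position: [147.2, 447.8, 249.9]
tcp_rot: [0.578, 0.407, 0.579, -0.406]
force: [-0.1, -0.5, 0.5]
width: 44.1
```

```bash
cat > chk.py <<'E'
from h import *
import warnings; warnings.filterwarnings('ignore')
st();snap('side','s29');snap('top','t29')
for y in (84,-28,-84):
    for a in (('s29',y),('t29',y,'top',(527.3,32))):
        try: seat(*a)
        except Exception as e: print(a,'hidden')
b=cv2.imread('pics/s29.png'); cv2.imwrite('pics/c4.png',cv2.resize(b[70:230,240:400],None,fx=3.7,fy=3.7,interpolation=cv2.INTER_CUBIC))
b=cv2.imread('pics/t29.png')[130:300,290:520]
cv2.imwrite('pics/c5.png',cv2.resize(b,None,fx=3,fy=3,interpolation=cv2.INTER_CUBIC))
for n,t in(('top','top0'),('top','t29'),('side','side0'),('side','s29')):
    c=cloud(n,np.load(f'pics/{t}.npz')['d']).reshape(-1,3)
    for nm,z0,z1,q in(('pin',129,137,(525,32)),('knob',124,131,(584,-133)),('nut',25,34,(647,112))):
        k=c[(c[:,2]>z0)&(c[:,2]<z1)&(np.linalg.norm(c[:,:2]-q,axis=1)<(32 if nm=='nut' else 15))]
        if len(k)>5: print(t,nm,len(k),np.round(cv2.minEnclosingCircle(k[:,:2].astype(np.float32))[0],1),k[:,2].mean().round(1))
E
python3 chk.py
```

```text
t 70.15 pos [147.2 447.8 249.9] yaw 19.83 toolx [-0.  0. -1.] w 44.1 F [-0.07 -0.48  0.49] M [-0.017 -0.163 -0.054] q6 0.66
slot 84 front 332 offset n 28.8 s range 28.6 151.8 y 65.5 102.1 tilt 45.3
slot 84 front 423 offset n 29.6 s range 18.7 153.1 y 67.6 98.7 tilt 45.0
slot -28 front 396 offset n 28.9 s range 9.9 151.7 y -47.7 -12.3 tilt 44.9
slot -28 front 423 offset n 29.6 s range 23.2 153.1 y -44.7 -14.6 tilt 44.8
slot -84 front 406 offset n 29.0 s range 35.9 151.9 y -95.9 -62.0 tilt 44.9
slot -84 front 412 offset n 29.7 s range 22.5 152.8 y -94.4 -64.5 tilt 44.9
top0 pin 43 [527.4  31.9] 133.5
top0 knob 30 [ 586.6 -134.2] 127.3
top0 nut 334 [648.5 113. ] 28.9
t29 pin 45 [528.2  31.2] 133.0
t29 knob 34 [ 585.6 -133.5] 127.4
t29 nut 334 [648.9 113. ] 29.1
side0 pin 44 [524.9  31.7] 132.6
side0 knob 25 [ 583.7 -132.9] 127.1
side0 nut 357 [646.4 112.6] 28.8
s29 pin 42 [525.7  32.4] 132.7
s29 knob 23 [ 583.4 -134. ] 126.6
s29 nut 363 [646.3 112.5] 28.7
```

View pics/c4.png

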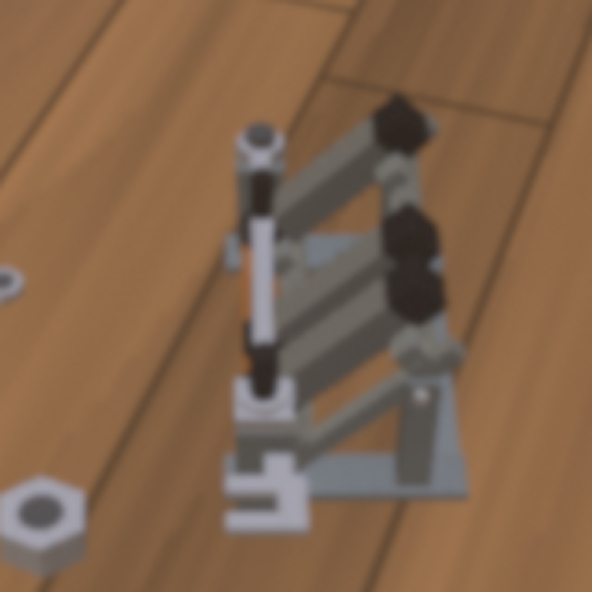

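View pics/c5.png

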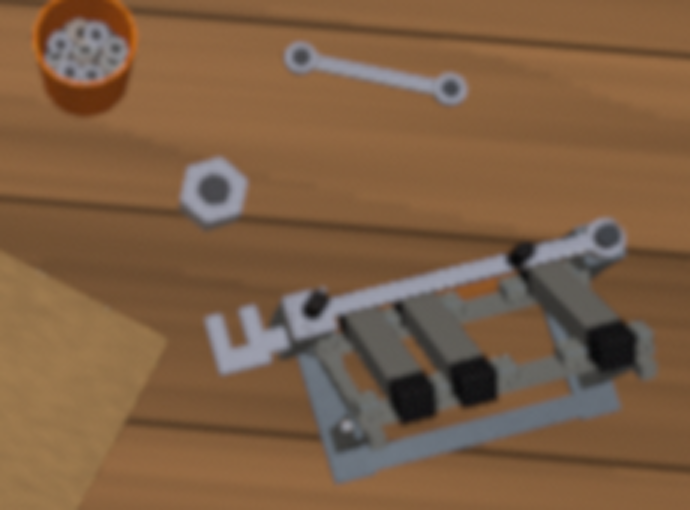

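View pics/t29.png

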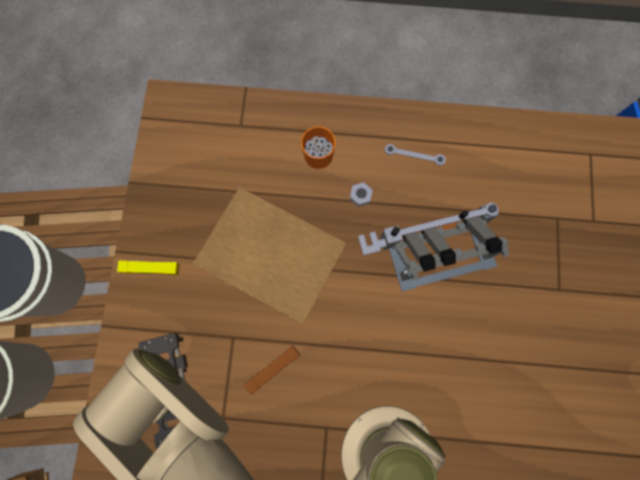

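The final pictures show the mat (270,255) empty and three tubes at 45° in the rack. The bar is shut with the pin home at (392,232), and the pot, nut and spanner are where they were. I'm handing the job in.

```bash
python3 -c "
from rig import arm
print(arm.close_job())"
```

```text
the job is handed in; nothing more can be done
None
```

The rack is loaded and locked, and I handed the job in at about 70 s of the 210 s allowed.

**What I did:**
- I drew the pin, stowed it in the notch, and swung the bar aside to about 2.07 rad of its 2.1 rad travel.
- Three tubes were present. I lifted each at its middle on a light grip to see which end dipped. The first was heavy at its far end, the other two at their near ends.
- I laid them heavy end down in the slots at y 84, -28 and -84 mm, then swung the bar shut against its stop and put the pin back through it.

**Last checks:**
- **Tubes:** all three lie at 45° (±0.3°) with their upper ends within 2–3 mm of where a tube resting on the toe board would end. The tube in slot -84 sits about 5 mm off the slot's centre line, at y ≈ -79 mm.
- **Bar:** with the bar shut, the angle I measured matched the start to within about 0.3 mm at the eye. I did not re-measure the angle after the pin went in. The knob then read within about 1 mm of its starting place.
- **Pin:** it is back to within about 1 mm of its starting place and height.
- **Bystanders:** the nut was measured as unmoved. The pot and spanner look unmoved in the picture, but I did not measure them.

**Disagreements:**
- The two cameras differed by 2–4 mm in x. I took values between them and compared later readings only within the same camera.
- I saw no knocked tube and no loosening of the grip.

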